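# Hang the refilled bins and book the lot on the counter

## Task

Hang every refilled parts bin that stands on the bench on the louvred panel on the left, its rear lip hooked over the panel's top rail. Turn the counter's three thumbwheels so that 4 7 2 stands squarely on top, read left to right from the robot's side. With all bins hung and the code set, press the counter's spring plunger right down to its stop and let it come up again; leave the bins hanging still, the code showing, and the bottle and the can standing where they are.

Things in the scene. Friction and masses are not known exactly. Their poses are not given: they have to be found in the camera images.
- panel: low grey louvred panel on the left, fixed: plate 4 mm thick, 330 mm long (y), 110 mm high; its top edge is the rail. Origin under the plate's middle at bench level; z up, y along the rail; bins hang on its -x face (towards the middle of the bench). A post (14 x 12 mm, 116 mm high) stands at each end, y = +-160 mm; a foot 8 mm thick lies behind the plate (x = 2 to 72 mm)
- rail (a point): middle of the rail, on the top edge of the panel's plate, 110 mm over the bench, same axes as the panel; room for four bins side by side between the posts
- bin1: open blue plastic parts bin, 84 (x) x 60 (y) mm, 0.15 to 0.31 kg, small stock in it; may be absent. Origin: centre of its underside, z up. Side walls 40 mm high, front wall (x = -42 mm) 32, rear wall (outer face x = +42 mm) 50. A carry grip in the middle, a plate 44 (x) x 10 (y) mm, rises to 81 mm: pinch it across its 10 mm. Lip behind the rear wall
- bin1_lip (a point): middle of the underside of bin1's lip ledge, at (46.5, 0, 47) mm in the bin's frame. The lip is 50 mm wide: a ledge out to x = 52 mm, then a flange down to z = 34 mm flaring out to x = 56 mm. The slot between rear wall and flange, 8 mm wide at the top and 11 at the mouth, drops over the rail. Hung, the ledge rests on the rail, the underside is some 63 mm up, and the bin sags about 0.1 rad
- bin2: another such bin, the same as bin1 but for its stock; may be absent
- bin2_lip (a point): lip of bin2, as for bin1
- bin3: another such bin, the same as bin1 but for its stock; may be absent
- bin3_lip (a point): lip of bin3, as for bin1
- bin4: another such bin, the same as bin1 but for its stock; may be absent
- bin4_lip (a point): lip of bin4, as for bin1
- counter: grey lot counter, fixed on the right, 110 (x) x 235 (y) mm, box top 60 mm over the bench. Origin at bench level, z up, x away from the robot, y to the left. Three thumbwheels stand out of its top at y = -5 (left), -49 (middle), -93 mm (right), axles along y; a spring plunger at y = +72 mm. White index ridges between the wheels mark where the digit stands: on top
- wheel_left (a joint): left black thumbwheel, rad: digit d is squarely on top at d x 0.628 (9 at 5.655); stops at -0.2 and 5.85, no wrap from 9 to 0. Grows as the wheel's top goes towards the counter's +x (away from the robot). No clicks: light friction (1 N at a fin) holds it where it is left. White numerals 12 mm tall, read from the robot's side. Starts anywhere, even between digits
- wheel_left_axle (a point): centre of the left wheel on its axle, 46 mm over the bench, fixed. Drum radius 25, width 18 mm, with five grey fins (3.5 thick, 18 wide) out to radius 42 mm. At value q the fins lean from vertical towards the counter's +x by q + 0.314 - 1.257 k rad, k = 0..4. A fingertip lowered behind a fin, its end 27 to 32 mm over the axle, pushes it and so turns the wheel
- wheel_mid (a joint): middle thumbwheel, the same as wheel_left
- wheel_mid_axle (a point): centre of the middle wheel on its axle, as for wheel_left
- wheel_right (a joint): right thumbwheel, the same as wheel_left
- wheel_right_axle (a point): centre of the right wheel on its axle, as for wheel_left
- plunger (a joint): spring plunger on the left of the counter, m: 0 up, 0.014 down at its stop; takes 3.6 N to start and 10 N at the stop, springs back up by itself
- plunger_top (a point): centre of the top face of the plunger's black round head (radius 16 mm, 10 mm thick), 96 mm over the bench when up; moves with it
- dropper: small green bottle with a blue cap, 32 mm across, 85 mm tall, standing on the bench; leave it alone. Origin: centre of its underside
- oilcan: metal can, 44 mm across, 100 mm tall; leave it alone. Origin: centre of its underside
Things that resemble listed ones, but are neither listed nor needed, are in the scene too. Leave any green or pink look-alike of the bin1 alone.

How it is judged:
By the outcome, as a careful person would: the job done as asked, in the order asked, and still so for the second after the job is handed in, with the robot touching nothing.
Of bin1, bin2, bin3, bin4 only 3 to 4 are there at a start; the rules pass over those that are not, and their reading is None.
At some moment in a run one of bin1, bin2, bin3, bin4 may be knocked a few centimetres aside while the robot is not near it.
Once in a run the grip may slacken for a moment while it holds something.
It also fails if it takes over 200 s, if anything falls off the work surface, if the arm or the gripper's body presses on something with over 40 N, if the wrist force passes 120 N, or if a joint passes its speed limit or range.

## Robot

A 7-joint arm with a two-finger parallel gripper is mounted at the origin on the work surface. World frame = base frame: x ahead of the robot, y to its left, z up, the work surface at z = 0. Lengths are in m, angles in rad, forces in N, time in s.
With the tool pointing down it reaches from about 0.4 to 0.875 m from the base axis. Payload 6.5 kg.
Tool frame: the origin (TCP) lies where the fingers leave the gripper's body, on its centre line; the fingertips stand 64 mm ahead of it and the grasp point (between the pads) lies 45 mm ahead of it; z points along the fingers, y is the line along which they close (so a half turn about z gives the same grasp; the last joint's range is limited). The gripper opens to 88 mm and grips with 3 to 60 N. Pads are 18 mm wide; open, the fingers measure 123 mm over their backs; the gripper's body (75 mm by 187 mm) begins 45 mm behind the grasp point.
Start: joints at [1.215, 0.536, -0.004, 1.538, 0.003, 1.067, -0.071], TCP at [0.186, -0.623, 0.303] pointing down, gripper open.
Joint ranges: [-2.7, 2.7], [-0.37, 2.16], [-1.27, 1.26], [0.24, 2.4], [-1.31, 4.45], [0.19, 1.91], [-2.76, 2.76]. Speed limits (rad/s): [2.39, 2.39, 3.14, 3.14, 3.14, 3.14, 3.14].

## Interface

Orientations are given as a unit quaternion [w, x, y, z].
In Python, from workcell import env, viewer, workorder gives the robot as it stands.
- The arm moves only by the tool play_rows, never from a script. Its argument "moves" is text: rows parted by semicolons, each of 7 numbers parted by spaces: the shift along the tool's x, y, z in m, then the turn, a rotation vector about the tool's x, y, z in rad, then the opening, from -1 (shut) to 1 (fully open). A call has 1 to 5 rows; each row shifts and turns the commanded pose from where the row before left it, along the tool's axes as they then stand; what a row does not reach is not made up. A row lasts 1/8 s, in which the tool goes at most 62.5 mm and 10.7 degrees, less where a joint would pass 70% of its speed; a pose out of reach is approached as far as the arm can. A call is refused whole if a number of a shift passes 0.0625 or a number of a turn 0.188, either way. A call with a gripper value outside its range is refused whole. The fingers move at their own pace and stop on an object; "squeeze" is the grip in N (left out, the last holds). Time passes only in rows, so rows that do not move let the fingers close. It gives the time, the measured TCP pose, the force, the opening and the grip force at its end, in the units of the state.
- env.read_state(): the state, without advancing time (a new reading comes with each control period).
- viewer.get_image(name): name is "scene" or "top"; returns the picture (384x512x3 uint8, red, green, blue); there is no depth.
- viewer.calibration(name): a dict with "intrinsics" (3x3 intrinsics, pixels), "k1" (the pictures are not rectified: a ray, as slopes to the right and down, at radius r is drawn at 1 + k1 r^2 times it, then the intrinsics apply), "extrinsics" (4x4, takes a point from camera to world coordinates). Camera axes: x right, y down, z forward; pixel columns grow to the right and rows downward; lengths in m; the calibration is good to about 2 mm. A picture is of the moment at which its call begins. calibration takes no time and is no camera call.
- workorder.finish_job(): hands the job in; it is judged then, once.
The state is a dict: "time": time; "q": joint angles; "dq": joint speeds; "joint_torque": joint torques, N m; "tcp_pos": TCP position; "ee_rot": TCP orientation; "force": force on the tool from outside, world axes, zero at the start; "torque": the same for the moment, N m; "finger_gap": opening from 0.0 (shut) to 1.0 (fully open); "grip_force": force on a finger pad.
Only numpy, scipy, OpenCV 4.12 (cv2) and the standard library are available. Lean on these libraries where they do the work, as an engineer would, in place of code of your own. Each camera call takes 0.05 s, during which the arm holds its last target. There are 200 camera calls.

## Working session

There is one attempt and no reset: what is moved stays moved. The work goes in short steps, Python scripts to look and compute and a tool call to move; the robot and the scene stay as the last step left them, time stands still between calls to the robot, and variables do not carry over. Pictures are saved under pics/ and viewed, at most 14 in all, crops included, and the job is handed in when it is done.

Besides the shell and the picture viewer there is one more tool, called after "Call:" as name(argument=value, ...), one argument or row to a line, values as JSON. play_rows: Moves the arm, as the interface text tells. Its arguments: {"type":"object","properties":{"moves":{"type":"string"},"squeeze":{"type":"number"}},"required":["moves"]}

```bash
ls; mkdir -p pics; cat > h.py <<'E'
import numpy as np, cv2
from workcell import env, viewer, workorder
def cal(n):
    c=viewer.calibration(n); return np.array(c["intrinsics"]),c["k1"],np.array(c["extrinsics"])
def ray(n,u,v):
    K,k1,T=cal(n); d=np.linalg.inv(K)@[u,v,1]; r0=np.hypot(d[0],d[1]); r=r0
    for _ in range(30): r=r0/(1+k1*r*r)
    s=r/r0 if r0>0 else 1
    w=T[:3,:3]@[d[0]*s,d[1]*s,1]; return T[:3,3],w
def plane(n,u,v,z):
    o,w=ray(n,u,v); return (o+w*(z-o[2])/w[2])[:2]
def proj(n,p):
    K,k1,T=cal(n); c=T[:3,:3].T@(np.array(p)-T[:3,3]); a=c[:2]/c[2]; a=a*(1+k1*(a@a))
    return (K@[a[0],a[1],1])[:2]
def tri(a,b):
    (o1,d1),(o2,d2)=ray(*a),ray(*b)
    d1=d1/np.linalg.norm(d1); d2=d2/np.linalg.norm(d2)
    A=np.stack([d1,-d2],1); t=np.linalg.lstsq(A,o2-o1,rcond=None)[0]
    p,q=o1+d1*t[0],o2+d2*t[1]; return (p+q)/2,np.linalg.norm(p-q)
def save(n,f,box=None,s=1):
    im=viewer.get_image(n)[:,:,::-1]; cv2.imwrite(f"pics/{f}_raw.png",im)
    if box: im=im[box[1]:box[3],box[0]:box[2]]
    cv2.imwrite(f"pics/{f}.png",cv2.resize(im,None,fx=s,fy=s,interpolation=cv2.INTER_CUBIC))
E
python3 - <<'E'
from h import *
np.set_printoptions(precision=3,suppress=True)
save("scene","s0",None,1.56);save("top","t0",None,1.56)
for n in("scene","top"): print(cal(n))
print(env.read_state())
E
```

```text
pics
(array([[392.808,   0.   , 260.628],
       [  0.   , 392.808, 193.651],
       [  0.   ,   0.   ,   1.   ]]), -0.10481186788289111, array([[-0.011,  0.628, -0.778,  1.4  ],
       [ 1.   ,  0.013, -0.004, -0.028],
       [ 0.007, -0.778, -0.629,  0.801],
       [ 0.   ,  0.   ,  0.   ,  1.   ]]))
(array([[362.954,   0.   , 260.099],
       [  0.   , 362.954, 193.019],
       [  0.   ,   0.   ,   1.   ]]), 0.036374759867096804, array([[-0.007, -0.988,  0.156,  0.344],
       [-1.   ,  0.003, -0.025, -0.006],
       [ 0.024, -0.156, -0.987,  1.089],
       [ 0.   ,  0.   ,  0.   ,  1.   ]]))
{'time': 0.1, 'q': array([ 1.215,  0.537, -0.004,  1.539,  0.003,  1.067, -0.071]), 'dq': array([ 0.   , -0.001,  0.   , -0.003, -0.001, -0.001, -0.001]), 'joint_torque': array([  0.003, -57.208,   0.994, -25.223,  -0.056,   0.013,   0.   ]), 'tcp_pos': array([ 0.186, -0.622,  0.302]), 'ee_rot': array([-0.001,  0.99 ,  0.144, -0.   ]), 'force': array([-0.29 ,  0.451,  0.142]), 'torque': array([-0.058,  0.017,  0.027]), 'grip_force': 0.0, 'finger_gap': 0.9968819219792833}
```

View pics/s0.png

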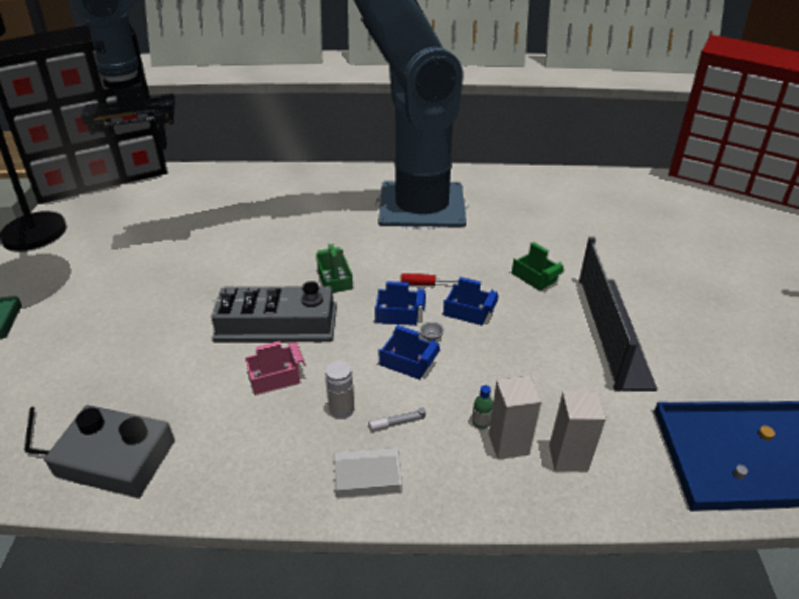

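View pics/t0.png

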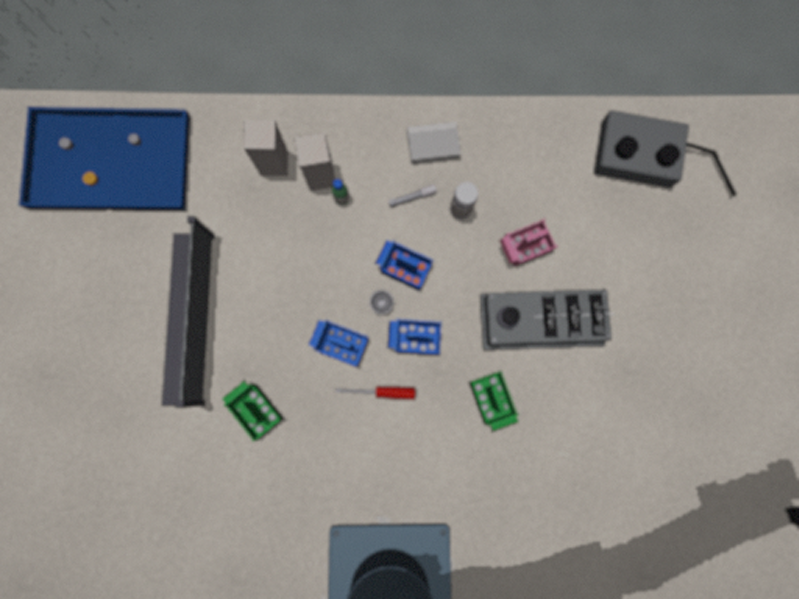

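```bash
python3 - <<'E'
import cv2,numpy as np
s=cv2.imread("pics/s0_raw.png");t=cv2.imread("pics/t0_raw.png")
def c(im,x,y,w,h,k): return cv2.resize(im[y:y+h,x:x+w],(w*k,h*k),interpolation=cv2.INTER_CUBIC)
a=np.hstack([c(t,195,147,100,90,4),c(s,230,170,100,75,4)[:300] if 0 else c(s,230,165,100,90,4)])
b=np.hstack([c(t,300,178,100,56,4),c(s,130,175,100,56,4)])
cv2.imwrite("pics/m1.png",np.vstack([a,b]))
E
```

```text
(no output)
```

View pics/m1.png

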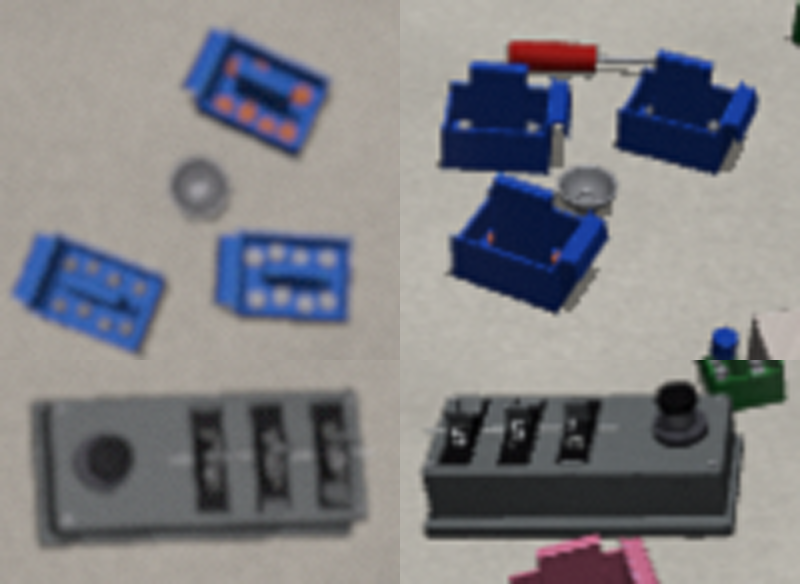

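```bash
cat >> h.py <<'E'
def blobs(im,lo,hi,amin,roi=None):
    m=cv2.inRange(cv2.cvtColor(im,cv2.COLOR_BGR2HSV),lo,hi)
    if roi: z=np.zeros_like(m); z[roi[1]:roi[3],roi[0]:roi[2]]=255; m&=z
    m=cv2.morphologyEx(m,cv2.MORPH_CLOSE,np.ones((5,5)))
    return [c[:,0,:].astype(float) for c in cv2.findContours(m,cv2.RETR_EXTERNAL,cv2.CHAIN_APPROX_NONE)[0] if cv2.contourArea(c)>amin]
def binpose(c):
    """top-view contour -> centre, yaw of lip direction, sizes; near edges at z=0, far edges at rim"""
    cam=cal("top")[2][:2,3]
    P=np.array([plane("top",u,v,.04) for u,v in c]); 
    (cx,cy),(w,h),a=cv2.minAreaRect((P*1000).astype(np.float32))
    a=np.radians(a if w>h else a+90); ax=np.array([np.cos(a),np.sin(a)])
    if ax[1]<0: ax=-ax            # lips point to +y here
    ay=np.array([-ax[1],ax[0]]); ctr=np.array([cx,cy])/1000
    res={}
    for nme,n,zf in(("L",ax,.042),("F",-ax,.036),("p",ay,.04),("m",-ay,.04)):
        z=zf if (ctr-cam)@n>-.02 else 0.005
        Q=np.array([plane("top",u,v,z) for u,v in c]); e=np.sort(Q@n)[-6:].mean() ; res[nme]=e
    L=res["L"]+res["F"]; W=res["p"]+res["m"]
    f=-res["F"]+.042; m=(res["p"]-res["m"])/2
    l=res["L"]-.055
    return (ax*(f+l)/2+ay*m), np.arctan2(ax[1],ax[0]), L, W
E
python3 - <<'E'
from h import *
np.set_printoptions(precision=4,suppress=True)
t=cv2.imread("pics/t0_raw.png");s=cv2.imread("pics/s0_raw.png")
for c in blobs(t,(100,90,40),(130,255,255),300,(180,140,300,245)):
    print(c.mean(0),*binpose(c))
sb=blobs(s,(100,90,30),(130,255,255),300,(220,160,330,250))
for c in sb: print("scene",c.mean(0), "grip-top pix", c[np.argsort(c[:,1])[:8]].tolist())
# counter: corners, panel dark
hsv=cv2.cvtColor(t,cv2.COLOR_BGR2HSV)
m=((hsv[:,:,2]<70)).astype(np.uint8)*255
z=np.zeros_like(m); z[130:270,90:150]=255
for c in cv2.findContours(m&z,cv2.RETR_EXTERNAL,cv2.CHAIN_APPROX_NONE)[0]:
    if cv2.contourArea(c)>100: print("panel",cv2.approxPolyDP(c,2,True)[:,0].tolist())
z[:]=0; z[170:230,300:400]=255
for c in cv2.findContours(m&z,cv2.RETR_EXTERNAL,cv2.CHAIN_APPROX_NONE)[0]:
    if cv2.contourArea(c)>20: print("dark",cv2.boundingRect(c),cv2.contourArea(c))
m2=((hsv[:,:,2]<150)&(hsv[:,:,1]<60)).astype(np.uint8)*255
for c in cv2.findContours(m2&z,cv2.RETR_EXTERNAL,cv2.CHAIN_APPROX_NONE)[0]:
    if cv2.contourArea(c)>500: print("counter",cv2.minAreaRect(c),cv2.approxPolyDP(c,3,True)[:,0].tolist())
K=lambda im,x,y,w,h,k:cv2.resize(im[y:y+h,x:x+w],(w*k,h*k),interpolation=cv2.INTER_CUBIC)
cv2.imwrite("pics/m2.png",np.hstack([K(t,95,130,55,145,4),K(s,365,145,60,110,4)[:440].repeat(1,0) if 0 else K(s,365,135,70,145,4)]))
E
```

```text
[216.9022 219.25  ] [0.432  0.0881] 1.1985075785324852 0.09377867913545312 0.05647938873884645
[265.5464 215.4948] [ 0.4442 -0.0537] 1.4835196110249833 0.09495370499478537 0.05618690025430645
[258.7191 169.1685] [ 0.5816 -0.0345] 1.1191608243824465 0.09471539413544264 0.054542027721310005
scene [258.5397 209.418 ] grip-top pix [[248.0, 180.0], [249.0, 180.0], [251.0, 180.0], [250.0, 180.0], [252.0, 181.0], [247.0, 181.0], [260.0, 181.0], [261.0, 181.0]]
scene [301.1584 192.6535] grip-top pix [[294.0, 178.0], [298.0, 178.0], [297.0, 178.0], [299.0, 178.0], [295.0, 178.0], [296.0, 178.0], [300.0, 179.0], [294.0, 179.0]]
panel [[125, 140], [118, 260], [130, 259], [136, 150]]
dark (321, 197, 12, 13) 102.5
dark (348, 190, 9, 26) 115.0
dark (310, 190, 12, 33) 28.5
dark (362, 189, 10, 26) 110.0
dark (377, 188, 10, 27) 94.0
counter ((349.2539978027344, 204.34982299804688), (38.609127044677734, 84.492431640625), 87.70938873291016) [[389, 186], [309, 187], [308, 222], [387, 222], [392, 216]]
```

View pics/m2.png

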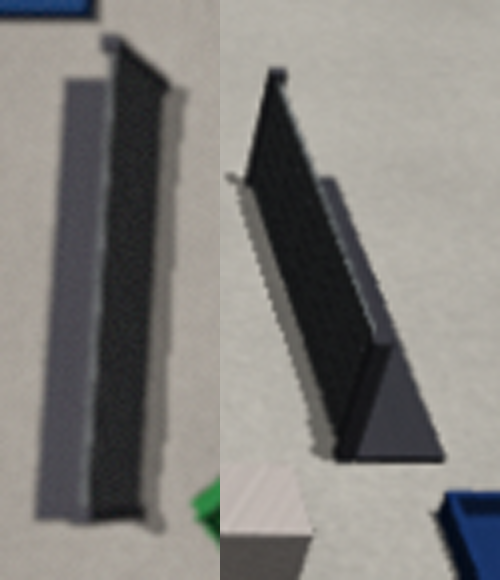

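```bash
python3 - <<'E'
from h import *
np.set_printoptions(precision=4,suppress=True)
A=plane("top",123.2,140,.116);B=plane("top",116.8,258.8,.116)
print("posts top",A,B,np.linalg.norm(A-B))
A=plane("scene",405.5,220.5,.116);B=plane("scene",379.5,153.8,.116)
print("posts scene",A,B,np.linalg.norm(A-B))
A=plane("top",122.2,150,.110);B=plane("top",118.2,248,.110)
d=(A-B)/np.linalg.norm(A-B);print("rail",A,B,np.degrees(np.arctan2(d[1],d[0])))
print("base edge",plane("top",136,151,0),plane("top",130.3,258,0))
# row-by-row rail ridge: brightest local px between foot and face
t=cv2.imread("pics/t0_raw.png").astype(int).sum(2)
for v in range(155,256,20): print(v,t[v,108:140].tolist())
print("plunger head",plane("top",326.5,203.2,.096), tri(("top",326.5,203.2),("scene",299.5-0,0)) if 0 else "")
for u in (352.2,366.5,381.5): print("wheel mid top",plane("top",u,202.5,.08))
for p in [(309,187),(308,222),(387,222),(389,186)]: print("ctr corner",plane("top",*p,.005),plane("top",*p,.06))
E
```

```text
posts top [0.6457 0.3427] [0.326  0.3425] 0.31971389795906263
posts scene [0.6557 0.3465] [0.3397 0.349 ] 0.3159984552800153
rail [0.6192 0.3462] [0.3537 0.3426] 0.7658689194550716
base edge [0.6471 0.3443] [0.3256 0.3456]
155 [491, 478, 396, 287, 225, 226, 223, 221, 232, 225, 225, 225, 237, 263, 269, 198, 118, 108, 120, 96, 113, 114, 113, 113, 112, 111, 110, 203, 284, 320, 319, 315]
175 [438, 340, 249, 229, 223, 226, 232, 222, 232, 219, 233, 241, 284, 280, 209, 132, 113, 115, 98, 114, 112, 110, 118, 105, 110, 115, 199, 290, 323, 309, 329, 382]
195 [304, 235, 225, 228, 233, 239, 223, 233, 234, 245, 262, 264, 230, 156, 111, 115, 104, 109, 111, 108, 114, 116, 124, 101, 127, 208, 282, 314, 320, 316, 354, 438]
215 [226, 223, 224, 219, 227, 224, 222, 233, 237, 276, 276, 200, 117, 121, 111, 97, 114, 114, 112, 119, 104, 100, 92, 137, 217, 297, 327, 321, 319, 371, 450, 488]
235 [230, 236, 234, 233, 226, 237, 235, 243, 282, 280, 200, 115, 96, 119, 109, 112, 107, 110, 113, 107, 98, 106, 148, 230, 298, 318, 317, 310, 352, 439, 473, 477]
255 [233, 226, 231, 232, 231, 231, 257, 286, 281, 193, 115, 113, 111, 112, 115, 120, 120, 112, 126, 105, 113, 149, 226, 279, 313, 325, 366, 447, 477, 474, 483, 483]
plunger head [ 0.472  -0.2149] 
wheel mid top [ 0.4758 -0.2908]
wheel mid top [ 0.4757 -0.3311]
wheel mid top [ 0.4756 -0.3733]
ctr corner [ 0.5335 -0.1825] [ 0.5239 -0.1735]
ctr corner [ 0.4272 -0.1765] [ 0.423  -0.1678]
ctr corner [ 0.4264 -0.4136] [ 0.4222 -0.3929]
ctr corner [ 0.5359 -0.4265] [ 0.5262 -0.4052]
```

```bash
cat >> h.py <<'E'
from scipy.spatial.transform import Rotation as R
def pose():
    s=env.read_state(); w,x,y,z=s["ee_rot"]; r=R.from_quat([x,y,z,w])
    return np.array(s["tcp_pos"]),r,s
def plan(*wps,g=1.0):
    """wps: (x,y,z,psi,n). prints rows in tool axes, rounded to mm / 0.001 rad; tool kept pointing down"""
    p,r,s=pose(); p=p.copy(); 
    x0=r.as_matrix()[:,0]; print("t %.2f"%s["time"],"at",p.round(4),"psi %.3f"%np.arctan2(x0[1],x0[0]),"tilt",r.as_matrix()[:2,2].round(4),"F",np.round(s["force"],1),"gap %.3f"%s["finger_gap"],"grip %.1f"%s["grip_force"],"q7 %.2f"%s["q"][6])
    out=[]
    for x,y,z,psi,n in wps:
        goal=R.from_matrix(np.array([[np.cos(psi),np.sin(psi),0],[np.sin(psi),-np.cos(psi),0],[0,0,-1]]).T.T if 0 else np.column_stack([[np.cos(psi),np.sin(psi),0],[np.sin(psi),-np.cos(psi),0],[0,0,-1]]))
        for i in range(n,0,-1):
            d=r.inv().apply((np.array([x,y,z])-p)/i); v=(r.inv()*goal).as_rotvec()/i
            d=d.round(3); v=v.round(2 if abs(v).max()>.05 else 3)
            out.append(" ".join("%g"%k for k in [*(d+0.),*(v+0.),g])); p=p+r.apply(d); r=r*R.from_rotvec(v)
    for i in range(0,len(out),5): print("; ".join(out[i:i+5]))
E
python3 - <<'E'
from h import *
plan((.42,-.35,.26,.6,8),(.432,.088,.23,1.1985,10))
E
```

```text
t 0.10 at [ 0.1856 -0.6225  0.3019] psi 0.290 tilt [-0.0006  0.0015] F [-0.3  0.5  0.1] gap 0.997 grip 0.0 q7 -0.07
0.038 -0.024 0.005 0 0 -0.039 1; 0.039 -0.023 0.005 0 0 -0.039 1; 0.04 -0.021 0.005 0 0 -0.039 1; 0.04 -0.02 0.005 0 0 -0.039 1; 0.041 -0.018 0.006 0 0 -0.039 1
0.042 -0.016 0.005 -0.001 0 -0.038 1; 0.042 -0.015 0.006 0 0 -0.039 1; 0.043 -0.014 0.005 -0.001 0 -0.038 1; 0.026 -0.035 0.003 0 0 -0.06 1; 0.028 -0.034 0.003 0 0 -0.06 1
0.03 -0.032 0.003 0 0 -0.06 1; 0.032 -0.03 0.003 0 0 -0.06 1; 0.033 -0.028 0.003 0 0 -0.06 1; 0.035 -0.027 0.003 0 0 -0.06 1; 0.036 -0.024 0.003 0 0 -0.06 1
0.038 -0.022 0.003 0 0 -0.06 1; 0.039 -0.02 0.003 0 0 -0.06 1; 0.04 -0.017 0.003 0 0 -0.06 1
```

Call:
play_rows(
  moves="0.038 -0.024 0.005 0 0 -0.04 1; 0.039 -0.023 0.005 0 0 -0.04 1; 0.04 -0.021 0.005 0 0 -0.04 1; 0.04 -0.02 0.005 0 0 -0.04 1; 0.041 -0.018 0.006 0 0 -0.04 1",
)

```text
time: 0.72
tcp_pos: [0.333, -0.451, 0.2764]
ee_rot: [-0.0, 0.97, 0.243, -0.0]
force: [0.3, -0.5, -1.0]
finger_gap: 0.999
grip_force: 0.0
```

Call:
play_rows(
  moves="0.042 -0.016 0.005 0 0 -0.04 1; 0.042 -0.015 0.006 0 0 -0.04 1; 0.043 -0.014 0.005 0 0 -0.04 1; 0.026 -0.035 0.003 0 0 -0.06 1; 0.028 -0.034 0.003 0 0 -0.06 1",
)

```text
time: 1.35
tcp_pos: [0.4213, -0.26, 0.2543]
ee_rot: [-0.0, 0.934, 0.358, -0.0]
force: [-0.1, 0.5, -0.1]
finger_gap: 1.005
grip_force: 0.0
```

Call:
play_rows(
  moves="0.03 -0.032 0.003 0 0 -0.06 1; 0.032 -0.03 0.003 0 0 -0.06 1; 0.033 -0.028 0.003 0 0 -0.06 1; 0.035 -0.027 0.003 0 0 -0.06 1; 0.036 -0.024 0.003 0 0 -0.06 1",
)

```text
time: 1.98
tcp_pos: [0.4246, -0.0418, 0.2396]
ee_rot: [-0.0, 0.87, 0.493, -0.0]
force: [0.4, -0.3, -0.3]
finger_gap: 0.997
grip_force: 0.0
```

Call:
play_rows(
  moves="0.038 -0.022 0.003 0 0 -0.06 1; 0.039 -0.02 0.003 0 0 -0.06 1; 0.04 -0.017 0.003 0 0 -0.06 0.5; 0 0 0 0 0 0 0.5",
)

```text
time: 2.48
tcp_pos: [0.4264, 0.0912, 0.2306]
ee_rot: [-0.001, 0.821, 0.571, 0.0]
force: [0.2, -0.2, -0.3]
finger_gap: 0.801
grip_force: 0.0
```

```bash
python3 - <<'E'
from h import *
plan((.432,.088,.111,1.1985,3),g=.3)
save("scene","s1",(230,150,330,250),4)
s=cv2.imread("pics/s1_raw.png")
E
```

```text
t 2.48 at [0.4264 0.0912 0.2306] psi 1.216 tilt [-0.0002  0.0016] F [ 0.2 -0.2 -0.3] gap 0.801 grip 0.0 q7 -0.88
0 0.002 0.04 0 0 0.006 0.3; -0.001 0.002 0.04 0 -0.001 0.006 0.3; 0 0.002 0.04 -0.001 0 0.006 0.3
```

View pics/s1.png

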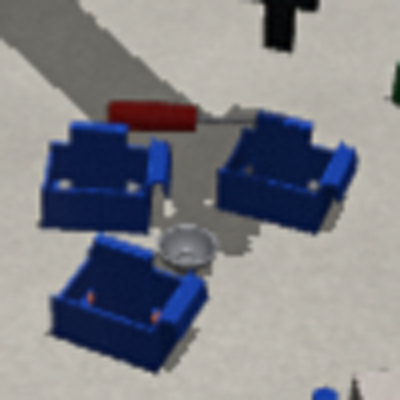

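```bash
python3 - <<'E'
from h import *
for n,u,v in(("A",285,120),("B",98,128),("C",124,247)): print(n,plane("scene",230+u/4,150+v/4,.081))
p,_,_=pose(); print(proj("scene",p-[0,0,.064]),"seen",230+280/4,150+48/4)
E
```

```text
A [0.43983246 0.09093527]
B [ 0.45295438 -0.05162808]
C [ 0.58816261 -0.03051952]
[302.35642091 154.09919326] seen 300.0 162.0
```

```bash
python3 - <<'E'
from h import *
p,r,s=pose(); M=r.as_matrix(); h=s["finger_gap"]*.044
out=[]
for n in("scene","top"):
    im=viewer.get_image(n)[:,:,::-1].copy()
    c=proj(n,p-[0,0,.03]); x0,y0=int(c[0])-40,int(c[1])-50
    k=cv2.resize(im[y0:y0+100,x0:x0+80],None,fx=5,fy=5,interpolation=cv2.INTER_CUBIC)
    for sy in(-1,1):
        for e in(0,.0175):
            for sx in(-1,1):
                q=proj(n,p+M@[sx*.009,sy*(h+e),.064]); q=((q-[x0,y0]+.5)*5).astype(int)
                cv2.circle(k,tuple(int(a) for a in q),2,(0,255,255),-1)
    out.append(k)
cv2.imwrite("pics/m3.png",np.hstack(out))
E
```

```text
(no output)
```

View pics/m3.png

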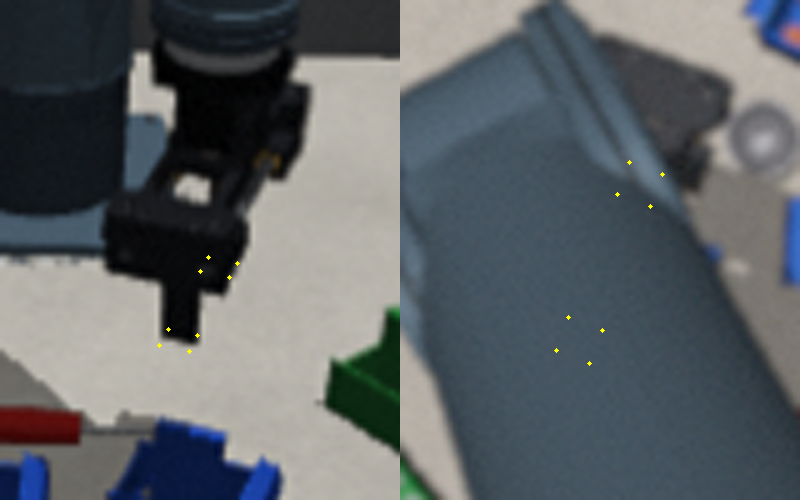

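Call:
play_rows(
  moves="-0.001 0.009 0.04 0 0 0.018 0.4; 0 0 0.04 0 0 0 0.4; 0 0 0.039 0 0 0 0.4; 0 0 0 0 0 0 0.4",
  squeeze=35,
)

```text
time: 3.12
tcp_pos: [0.4332, 0.0822, 0.11]
ee_rot: [-0.001, 0.828, 0.561, -0.003]
force: [-0.1, 0.7, 0.9]
finger_gap: 0.699
grip_force: 0.0
```

Call:
play_rows(
  moves="0 0 0 0 0 0 -1; 0 0 0 0 0 0 -1; 0 0 0 0 0 0 -1; 0 0 0 0 0 0 -1",
)

```text
time: 3.62
tcp_pos: [0.4352, 0.0839, 0.1123]
ee_rot: [0.0, 0.828, 0.561, 0.0]
force: [-0.0, 0.4, 0.1]
finger_gap: 0.277
grip_force: 0.0
```

```bash
python3 - <<'E'
from h import *
plan((.43,.09,.22,1.2,3),(.415,.20,.222,1.57,4),g=-1)
save("scene","s2",(230,150,330,250),4)
E
```

```text
t 3.62 at [0.4352 0.0839 0.1123] psi 1.192 tilt [0.0011 0.0001] F [-0.   0.4  0.1] gap 0.277 grip 0.0 q7 -1.05
0.001 -0.002 -0.036 0 0 -0.003 -1; 0.001 -0.002 -0.036 0 0 -0.003 -1; 0.002 -0.003 -0.036 0.001 0 -0.002 -1; 0.024 -0.013 0 0 0 -0.09 -1; 0.025 -0.011 -0.001 0 0 -0.09 -1
0.027 -0.009 0 0 0 -0.1 -1; 0.027 -0.007 -0.001 0 0 -0.09 -1
```

View pics/s2.png

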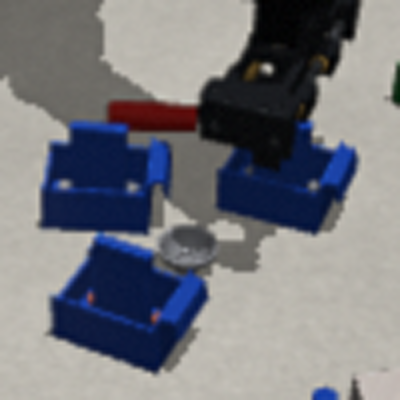

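Call:
play_rows(
  moves="0 0 0 0 0 0 -1; 0 0 0 0 0 0 -1; 0 0 0 0 0 0 -1",
)

```text
time: 4.05
tcp_pos: [0.4348, 0.0838, 0.1116]
ee_rot: [-0.0, 0.828, 0.561, -0.0]
force: [0.9, -0.1, -2.4]
finger_gap: 0.111
grip_force: 34.9
```

Call:
play_rows(
  moves="0 0 -0.02 0 0 0 -1; 0 0 -0.04 0 0 0 -1; 0 0 -0.04 0 0 0 -1; 0 0 -0.01 0 0 0 -1",
)

```text
time: 4.55
tcp_pos: [0.4359, 0.084, 0.2235]
ee_rot: [0.001, 0.828, 0.561, 0.002]
force: [-0.3, -0.5, -2.6]
finger_gap: 0.112
grip_force: 34.9
```

Call:
play_rows(
  moves="0.024 -0.013 0 0 0 -0.09 -1; 0.025 -0.011 0 0 0 -0.09 -1; 0.027 -0.009 0 0 0 -0.1 -1; 0.027 -0.007 0 0 0 -0.1 -1; 0 0 0 0 0 0 -1",
)

```text
time: 5.18
tcp_pos: [0.4194, 0.1957, 0.2207]
ee_rot: [-0.001, 0.705, 0.709, -0.0]
force: [-0.1, -0.6, -1.3]
finger_gap: 0.108
grip_force: 34.9
```

```bash
python3 - <<'E'
from h import *
plan((.415,.2,.22,1.57,1),g=-1)
out=[]
for n,(z,w,h) in {"scene":(.12,100,110),"top":(.1,100,110)}.items():
    im=viewer.get_image(n)[:,:,::-1].copy(); cv2.imwrite(f"pics/{n[0]}3_raw.png",im)
    c=proj(n,[.42,.26,z]); x0,y0=int(c[0])-w//2,int(c[1])-h//2; print(n,x0,y0)
    out.append(cv2.resize(im[y0:y0+h,x0:x0+w],None,fx=4,fy=4,interpolation=cv2.INTER_CUBIC))
cv2.imwrite("pics/m4.png",np.hstack(out))
E
```

```text
t 5.17 at [0.4194 0.1957 0.2207] psi 1.576 tilt [-0.0017  0.0009] F [-0.1 -0.6 -1.3] gap 0.108 grip 34.9 q7 -0.83
0.004 -0.004 0.001 -0.002 -0.001 0.006 -1
scene 306 111
top 102 167
```

View pics/m4.png

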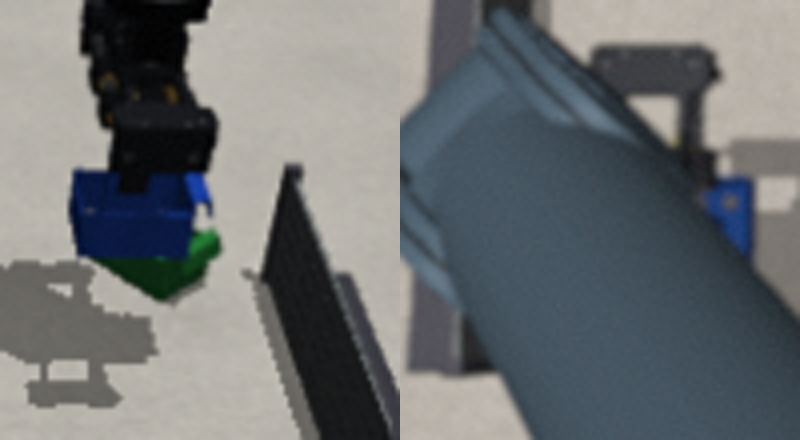

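Call:
play_rows(
  moves="0.03 -0.004 0 0 0 0.006 -1; 0.03 0 0.006 0 0 0 -1; 0.03 0 0.008 0 0 0 -1; 0.006 0 0.007 0 0 0 -1; 0 0 0 0 0 0 -1",
)

```text
time: 5.9
tcp_pos: [0.4166, 0.2883, 0.1997]
ee_rot: [0.0, 0.709, 0.705, -0.001]
force: [0.3, 0.0, -1.6]
finger_gap: 0.108
grip_force: 34.9
```

Call:
play_rows(
  moves="0.0015 0 0 0 0 0 -1; 0 0 0 0 0 0 -1",
)

```text
time: 6.15
tcp_pos: [0.4172, 0.2905, 0.2009]
ee_rot: [0.0, 0.709, 0.705, 0.0]
force: [-0.2, 0.2, -1.3]
finger_gap: 0.104
grip_force: 34.9
```

Call:
play_rows(
  moves="0.0015 0 0 0 0 0 -1; 0 0 0 0 0 0 -1",
)

```text
time: 6.4
tcp_pos: [0.4169, 0.2929, 0.2009]
ee_rot: [0.0, 0.709, 0.705, 0.0]
force: [0.2, 0.6, -2.6]
finger_gap: 0.111
grip_force: 34.9
```

Call:
play_rows(
  moves="0.0015 0 0 0 0 0 -1; 0 0 0 0 0 0 -1",
)

```text
time: 6.65
tcp_pos: [0.4167, 0.2946, 0.2007]
ee_rot: [-0.0, 0.709, 0.705, 0.0]
force: [-0.4, 0.2, -1.8]
finger_gap: 0.113
grip_force: 34.9
```

Call:
play_rows(
  moves="0.002 0 0 0 0 0 -1; 0 0 0 0 0 0 -1",
)

```text
time: 6.9
tcp_pos: [0.4167, 0.2966, 0.2007]
ee_rot: [-0.0, 0.709, 0.705, 0.0]
force: [0.8, -0.4, -1.7]
finger_gap: 0.108
grip_force: 34.9
```

Call:
play_rows(
  moves="0.002 0 0 0 0 0 -1; 0 0 0 0 0 0 -1",
)

```text
time: 7.15
tcp_pos: [0.4168, 0.2986, 0.2007]
ee_rot: [-0.0, 0.709, 0.705, 0.0]
force: [-0.0, -0.5, -0.6]
finger_gap: 0.109
grip_force: 34.9
```

Call:
play_rows(
  moves="0.002 0 0 0 0 0 -1; 0 0 0 0 0 0 -1",
)

```text
time: 7.4
tcp_pos: [0.4168, 0.3005, 0.2007]
ee_rot: [-0.0, 0.709, 0.705, -0.0]
force: [1.7, -0.6, -2.2]
finger_gap: 0.108
grip_force: 34.9
```

Call:
play_rows(
  moves="0.002 0 0 0 0 0 -1; 0 0 0 0 0 0 -1",
)

```text
time: 7.65
tcp_pos: [0.4168, 0.3011, 0.2005]
ee_rot: [0.001, 0.709, 0.705, -0.001]
force: [-1.7, -6.1, 0.9]
finger_gap: 0.111
grip_force: 34.9
```

Call:
play_rows(
  moves="0.0015 0 0 0 0 0 -1; 0 0 0 0 0 0 -1",
)

```text
time: 7.9
tcp_pos: [0.4169, 0.304, 0.2008]
ee_rot: [0.0, 0.709, 0.705, 0.0]
force: [0.3, -3.0, 0.2]
finger_gap: 0.111
grip_force: 35.0
```

Call:
play_rows(
  moves="0.0015 0 0 0 0 0 -1; 0 0 0 0 0 0 -1",
)

```text
time: 8.15
tcp_pos: [0.417, 0.3043, 0.2006]
ee_rot: [0.001, 0.709, 0.705, -0.001]
force: [0.3, -5.7, 2.0]
finger_gap: 0.112
grip_force: 35.0
```

Call:
play_rows(
  moves="-0.003 0 0 0 0 0 -1; 0 0 0 0 0 0 -1; 0 0 0.008 0 0 0 -1; 0 0 0 0 0 0 -1",
)

```text
time: 8.65
tcp_pos: [0.4163, 0.3024, 0.1919]
ee_rot: [-0.0, 0.709, 0.705, -0.001]
force: [0.7, -0.6, -1.5]
finger_gap: 0.112
grip_force: 35.0
```

Call:
play_rows(
  moves="0 0 0.007 0 0 0 -1; 0 0 0.007 0 0 0 -1; 0 0 0 0 0 0 -1",
)

```text
time: 9.02
tcp_pos: [0.4168, 0.3022, 0.1782]
ee_rot: [-0.0, 0.709, 0.705, -0.0]
force: [0.4, -0.7, -1.8]
finger_gap: 0.111
grip_force: 35.0
```

Call:
play_rows(
  moves="0 0 0.003 0 0 0 -1; 0 0 0 0 0 0 -1",
)

```text
time: 9.28
tcp_pos: [0.4168, 0.3018, 0.1759]
ee_rot: [0.0, 0.709, 0.705, -0.0]
force: [-0.9, -3.9, 4.0]
finger_gap: 0.109
grip_force: 35.0
```

Call:
play_rows(
  moves="0 0 0.001 0 0 0 -0.2; 0 0 0 0 0 0 -0.2; 0 0 0 0 0 0 -0.2; 0 0 0 0 0 0 -0.2",
)

```text
time: 9.78
tcp_pos: [0.4168, 0.3025, 0.1747]
ee_rot: [-0.0, 0.709, 0.705, 0.0]
force: [-0.0, -0.1, 0.7]
finger_gap: 0.399
grip_force: 0.0
```

Call:
play_rows(
  moves="0 0 -0.02 0 0 0 0; 0 0 -0.04 0 0 0 0.2; 0 0 -0.03 0 0 0 0.4; -0.06 0 0 0 0 0 0.4; -0.06 0 0 0 0 0 0.4",
)

```text
time: 10.4
tcp_pos: [0.4163, 0.1814, 0.2651]
ee_rot: [0.0, 0.708, 0.706, 0.001]
force: [1.2, -1.5, 0.6]
finger_gap: 0.7
grip_force: 0.0
```

Call:
play_rows(
  moves="-0.06 0 0 0 0 0 0.4; -0.06 0 0 0 0 0 0.4; -0.06 0 0 0 0 0 0.4; -0.05 0 0 0 0 0 0.4; 0 0 0 0 0 0 0.4",
)

```text
time: 11.02
tcp_pos: [0.4147, -0.0512, 0.2646]
ee_rot: [0.0, 0.711, 0.703, -0.001]
force: [0.3, 1.0, -0.5]
finger_gap: 0.699
grip_force: 0.0
```

```bash
python3 - <<'E'
from h import *
np.set_printoptions(precision=4,suppress=True)
plan((.450,-.0537,.23,1.4835,2),(.450,-.0537,.111,1.4835,3),g=.4)
t=viewer.get_image("top")[:,:,::-1].copy();s=viewer.get_image("scene")[:,:,::-1].copy()
cv2.imwrite("pics/t4_raw.png",t);cv2.imwrite("pics/s4_raw.png",s)
for c in blobs(s,(100,90,30),(130,255,255),150,(220,120,420,250)): print("scene",c.mean(0),cv2.boundingRect(c.astype(np.int32)))
for c in blobs(t,(100,90,40),(130,255,255),150,(105,140,300,270)): print("top",c.mean(0),cv2.boundingRect(c.astype(np.int32)),*binpose(c))
E
```

```text
t 11.03 at [ 0.4147 -0.0512  0.2646] psi 1.559 tilt [-0.0003 -0.0012] F [ 0.3  1.  -0.5] gap 0.699 grip 0.0 q7 -0.16
-0.001 0.018 0.017 0 0.001 0.038 0.4; 0 0.017 0.018 0 0 0.037 0.4; 0 0 0.04 0 0 0 0.4; 0 0 0.039 0 0 0 0.4; 0 0 0.04 0 0 0 0.4
scene [258.5026 209.4127] (240, 180, 42, 63)
scene [370.1429 175.3048] (354, 160, 34, 29)
top [134.7304 225.2174] (115, 212, 40, 26) [0.4213 0.3234] 1.6061697722962525 0.09961268961889258 0.06823092426326993
top [258.1379 167.8621] (242, 155, 35, 25) [ 0.5815 -0.0343] 1.1191608243824465 0.09406716375195576 0.05495324878990171
```

Call:
play_rows(
  moves="0 0.017 0.017 0 0 0.038 0.4; 0 0.017 0.018 0 0 0.037 0.4; 0 0 0.04 0 0 0 0.4; 0 0 0.04 0 0 0 0.4; 0 0 0.039 0 0 0 0.4",
)

```text
time: 11.75
tcp_pos: [0.4495, -0.0462, 0.1096]
ee_rot: [-0.0, 0.734, 0.679, 0.001]
force: [-0.4, -0.7, -0.4]
finger_gap: 0.699
grip_force: 0.0
```

Call:
play_rows(
  moves="0 0 0 0 0 0 -1; 0 0 0 0 0 0 -1; 0 0 0 0 0 0 -1; 0 0 0 0 0 0 -1; 0 0 0 0 0 0 -1",
)

```text
time: 12.38
tcp_pos: [0.4493, -0.0486, 0.1113]
ee_rot: [0.0, 0.735, 0.678, 0.0]
force: [-3.1, -0.4, 1.3]
finger_gap: 0.157
grip_force: 1.3
```

Call:
play_rows(
  moves="0 0 0 0 0 0 -1; 0 0 0 0 0 0 -1; 0 0 0 0 0 0 -1",
)

```text
time: 12.75
tcp_pos: [0.4487, -0.0485, 0.1108]
ee_rot: [-0.0, 0.735, 0.678, -0.0]
force: [-3.3, -0.2, 6.0]
finger_gap: 0.109
grip_force: 35.0
```

```bash
python3 - <<'E'
from h import *
plan((.45,-.05,.23,1.4835,3),(.495,.278,.215,1.57,7),g=-1)
E
```

```text
t 12.75 at [ 0.4487 -0.0485  0.1108] psi 1.491 tilt [-0.0009 -0.0003] F [-3.3 -0.2  6. ] gap 0.109 grip 35.0 q7 -0.46
0 0 -0.04 0 0 0.002 -1; -0.001 0.001 -0.04 0 0 0.003 -1; 0 0 -0.039 -0.001 0 0.002 -1; 0.047 0.002 0.002 0 0 -0.012 -1; 0.047 0.003 0.002 0 0 -0.012 -1
0.047 0.004 0.002 0 0 -0.012 -1; 0.047 0.004 0.002 0 0 -0.013 -1; 0.047 0.005 0.002 0 0 -0.012 -1; 0.047 0.005 0.002 0 0 -0.013 -1; 0.047 0.006 0.003 0 0 -0.012 -1
```

Call:
play_rows(
  moves="0 0 -0.03 0 0 0 -1; 0 0 -0.05 0 0 0 -1; 0 0.01 -0.039 0 0 -0.012 -1; 0.047 0.02 0 0 0 -0.012 -1; 0.047 0.018 0 0 0 -0.012 -1",
)

```text
time: 13.38
tcp_pos: [0.5038, 0.0424, 0.2301]
ee_rot: [0.001, 0.723, 0.691, 0.001]
force: [0.7, 0.1, -1.8]
finger_gap: 0.111
grip_force: 35.0
```

Call:
play_rows(
  moves="0.047 0.006 0 0 0 -0.012 -1; 0.047 0.005 0 0 0 -0.012 -1; 0.047 0.003 0 0 0 -0.012 -1; 0.047 0 0 0 0 -0.01 -1; 0.04 0 0 0 0 -0.008 -1",
)

```text
time: 14.0
tcp_pos: [0.5212, 0.2715, 0.2291]
ee_rot: [-0.0, 0.703, 0.711, -0.0]
force: [0.8, 0.1, -2.4]
finger_gap: 0.112
grip_force: 35.0
```

Call:
play_rows(
  moves="0.015 0 0.01 0 0 0 -1; 0 0 0.02 0 0 0 -1; 0 0 0 0 0 0 -1",
)

```text
time: 14.38
tcp_pos: [0.5207, 0.2814, 0.1968]
ee_rot: [0.0, 0.704, 0.71, -0.003]
force: [-0.2, -0.6, -2.8]
finger_gap: 0.108
grip_force: 35.0
```

```bash
python3 - <<'E'
from h import *
plan((.496,.302,.199,1.5708,2),g=-1)
E
```

```text
t 14.38 at [0.5207 0.2814 0.1968] psi 1.579 tilt [-0.0043 -0.0044] F [-0.2 -0.6 -2.8] gap 0.108 grip 35.0 q7 -0.88
0.01 -0.012 -0.001 -0.002 0.002 0.004 -1; 0.011 -0.013 -0.001 -0.002 0.002 0.004 -1
```

Call:
play_rows(
  moves="0.01 -0.01 0 0 0 0.004 -1; 0.011 -0.01 -0.002 0 0 0.004 -1; 0 0 0 0 0 0 -1",
)

```text
time: 14.75
tcp_pos: [0.5, 0.3075, 0.2026]
ee_rot: [-0.0, 0.705, 0.709, 0.001]
force: [-0.2, 0.1, -2.8]
finger_gap: 0.109
grip_force: 35.0
```

Call:
play_rows(
  moves="0.002 0 0 0 0 0 -1; 0 0 0 0 0 0 -1",
)

```text
time: 15.0
tcp_pos: [0.5016, 0.3073, 0.2018]
ee_rot: [0.0, 0.707, 0.708, 0.0]
force: [0.1, -0.7, -2.5]
finger_gap: 0.11
grip_force: 35.0
```

Call:
play_rows(
  moves="0.002 0 0 0 0 0 -1; 0 0 0 0 0 0 -1",
)

```text
time: 15.25
tcp_pos: [0.5014, 0.3096, 0.2017]
ee_rot: [-0.0, 0.706, 0.708, 0.0]
force: [-0.2, -0.5, -3.0]
finger_gap: 0.113
grip_force: 35.0
```

Call:
play_rows(
  moves="0.0015 0 0 0 0 0 -1; 0 0 0 0 0 0 -1",
)

```text
time: 15.5
tcp_pos: [0.5013, 0.3101, 0.2015]
ee_rot: [0.0, 0.707, 0.708, -0.001]
force: [-1.0, -3.0, -0.7]
finger_gap: 0.109
grip_force: 35.0
```

Call:
play_rows(
  moves="-0.003 0 0 0 0 0 -1; 0 0 0 0 0 0 -1; 0 0 0.009 0 0 0 -1; 0 0 0 0 0 0 -1",
)

```text
time: 16.0
tcp_pos: [0.5007, 0.3078, 0.1917]
ee_rot: [-0.0, 0.706, 0.708, -0.001]
force: [-0.9, 0.2, -3.7]
finger_gap: 0.111
grip_force: 35.0
```

Call:
play_rows(
  moves="0 0 0.007 0 0 0 -1; 0 0 0.007 0 0 0 -1; 0 0 0 0 0 0 -1",
)

```text
time: 16.38
tcp_pos: [0.5008, 0.3078, 0.1779]
ee_rot: [-0.0, 0.706, 0.708, -0.001]
force: [0.5, 0.8, -3.2]
finger_gap: 0.109
grip_force: 35.0
```

Call:
play_rows(
  moves="0 0 0.003 0 0 0 -1; 0 0 0 0 0 0 -1",
)

```text
time: 16.62
tcp_pos: [0.5012, 0.308, 0.1756]
ee_rot: [-0.0, 0.706, 0.708, -0.0]
force: [-0.4, -0.1, -3.2]
finger_gap: 0.112
grip_force: 35.0
```

Call:
play_rows(
  moves="0 0 0.0015 0 0 0 -1; 0 0 0 0 0 0 -1",
)

```text
time: 16.88
tcp_pos: [0.5012, 0.308, 0.1742]
ee_rot: [-0.0, 0.706, 0.708, -0.0]
force: [-0.4, -0.0, -3.1]
finger_gap: 0.107
grip_force: 35.0
```

Call:
play_rows(
  moves="0 0 0 0 0 0 -0.2; 0 0 0 0 0 0 -0.2; 0 0 0 0 0 0 -0.2; 0 0 0 0 0 0 -0.2",
)

```text
time: 17.38
tcp_pos: [0.5013, 0.3081, 0.1743]
ee_rot: [0.0, 0.706, 0.708, 0.0]
force: [0.2, 1.2, -0.4]
finger_gap: 0.403
grip_force: 0.0
```

Call:
play_rows(
  moves="0 0 -0.02 0 0 0 0; 0 0 -0.04 0 0 0 0.2; 0 0 -0.03 0 0 0 0.4; -0.055 0 0 0 0 0.07 0.4; -0.055 0 0 0 0 0.07 0.4",
)

```text
time: 18.0
tcp_pos: [0.498, 0.1974, 0.266]
ee_rot: [0.0, 0.755, 0.656, 0.001]
force: [1.2, -0.4, -0.7]
finger_gap: 0.705
grip_force: 0.0
```

Call:
play_rows(
  moves="-0.055 0 0 0 0 0.07 0.4; -0.055 0 0 0 0 0.07 0.4; -0.055 0 0 0 0 0.07 0.4; -0.04 0 0 0 0 0.07 0.4; 0 0 0 0 0 0 0.4",
)

```text
time: 18.62
tcp_pos: [0.4494, -0.0035, 0.2653]
ee_rot: [0.001, 0.84, 0.543, -0.0]
force: [1.1, 0.7, 0.2]
finger_gap: 0.703
grip_force: 0.0
```

```bash
python3 - <<'E'
from h import *
np.set_printoptions(precision=4,suppress=True)
plan((.585,-.034,.23,1.119,3),(.585,-.034,.111,1.119,3),g=.4)
t=viewer.get_image("top")[:,:,::-1].copy();s=viewer.get_image("scene")[:,:,::-1].copy()
cv2.imwrite("pics/t5_raw.png",t);cv2.imwrite("pics/s5_raw.png",s)
for c in blobs(s,(100,90,30),(130,255,255),150,(220,120,420,250)): print("scene",c.mean(0),cv2.boundingRect(c.astype(np.int32)))
for c in blobs(t,(100,90,40),(130,255,255),150,(105,140,300,270)): print("top",c.mean(0),cv2.boundingRect(c.astype(np.int32)),*binpose(c))
E
```

```text
t 18.62 at [ 0.4494 -0.0035  0.2653] psi 1.147 tilt [ 0.0007 -0.0016] F [1.1 0.7 0.2] gap 0.703 grip 0.0 q7 -0.67
0.009 0.045 0.012 0 0 0.009 0.4; 0.01 0.045 0.012 0.001 0.001 0.01 0.4; 0.01 0.046 0.011 0 0 0.009 0.4; 0 0 0.04 0 0 0 0.4; 0 0 0.04 0 0 0 0.4
0 0 0.039 0 0 0 0.4
scene [261.165  225.1359] (243, 208, 39, 35)
scene [373.5548 184.1986] (354, 160, 42, 47)
top [134.7304 225.2261] (115, 212, 40, 26) [0.421  0.3234] 1.6061697722962525 0.09961268961889258 0.06775188833020906
top [136.646  194.5044] (117, 181, 40, 27) [0.5063 0.3224] 1.466955947467181 0.1031946300594685 0.06971390654795234
```

Call:
play_rows(
  moves="0.009 0.045 0.012 0 0 0.009 0.4; 0.01 0.045 0.012 0 0 0.01 0.4; 0.01 0.046 0.011 0 0 0.009 0.4; 0 0 0.04 0 0 0 0.4; 0 0 0.04 0 0 0 0.4",
)

```text
time: 19.35
tcp_pos: [0.5873, -0.0284, 0.1486]
ee_rot: [-0.0, 0.845, 0.534, 0.001]
force: [1.1, 0.2, 0.2]
finger_gap: 0.701
grip_force: 0.0
```

```bash
python3 - <<'E'
from h import *
plan((.584,-.034,.111,1.119,1),g=.4)
E
```

```text
t 19.35 at [ 0.5873 -0.0284  0.1486] psi 1.128 tilt [0.0018 0.0015] F [1.1 0.2 0.2] gap 0.701 grip 0.0 q7 -0.72
-0.007 -0.001 0.038 0.001 -0.002 0.009 0.4
```

Call:
play_rows(
  moves="-0.006 -0.001 0.038 0 0 0.009 0.4; 0 0 0 0 0 0 -1; 0 0 0 0 0 0 -1; 0 0 0 0 0 0 -1; 0 0 0 0 0 0 -1",
)

```text
time: 19.98
tcp_pos: [0.5831, -0.0354, 0.1125]
ee_rot: [0.001, 0.848, 0.529, 0.001]
force: [0.7, -0.1, 0.5]
finger_gap: 0.271
grip_force: 0.0
```

Call:
play_rows(
  moves="0 0 0 0 0 0 -1; 0 0 0 0 0 0 -1; 0 0 0 0 0 0 -1; 0 0 0 0 0 0 -1",
)

```text
time: 20.48
tcp_pos: [0.5825, -0.0356, 0.1117]
ee_rot: [0.0, 0.848, 0.529, 0.0]
force: [-0.9, -1.3, 6.2]
finger_gap: 0.109
grip_force: 35.0
```

```bash
python3 - <<'E'
from h import *
plan((.586,-.034,.23,1.12,3),(.582,.285,.23,1.57,7),g=-1)
E
```

```text
t 20.48 at [ 0.5825 -0.0356  0.1117] psi 1.116 tilt [ 0.0005 -0.0002] F [-0.9 -1.3  6.2] gap 0.109 grip 35.0 q7 -0.74
0.001 0.001 -0.039 0 0 -0.001 -1; 0.001 0.001 -0.04 0 0 -0.002 -1; 0.001 0 -0.039 0 0 -0.001 -1; 0.041 -0.02 0 0 0 -0.06 -1; 0.042 -0.018 0 0 0 -0.07 -1
0.043 -0.015 0 0 0 -0.06 -1; 0.044 -0.012 0 0 0 -0.07 -1; 0.045 -0.009 0 0 0 -0.06 -1; 0.045 -0.007 0 0 0 -0.07 -1; 0.045 -0.003 0 0 0 -0.06 -1
```

Call:
play_rows(
  moves="0 0 -0.03 0 0 0 -1; 0 0 -0.05 0 0 0 -1; 0 0 -0.04 0 0 0 -1; 0.041 -0.02 0 0 0 -0.06 -1; 0.042 -0.018 0 0 0 -0.07 -1",
)

```text
time: 21.1
tcp_pos: [0.5817, 0.0561, 0.2314]
ee_rot: [0.0, 0.812, 0.584, 0.0]
force: [-0.3, -0.1, -2.0]
finger_gap: 0.112
grip_force: 35.0
```

Call:
play_rows(
  moves="0.043 -0.015 0 0 0 -0.06 -1; 0.044 -0.012 0 0 0 -0.07 -1; 0.045 -0.009 0 0 0 -0.06 -1; 0.045 -0.007 0 0 0 -0.07 -1; 0.045 -0.003 0 0 0 -0.06 -1",
)

```text
time: 21.72
tcp_pos: [0.5797, 0.2844, 0.2304]
ee_rot: [-0.0, 0.708, 0.706, -0.001]
force: [-0.2, -0.7, -2.4]
finger_gap: 0.114
grip_force: 35.0
```

Call:
play_rows(
  moves="0 0 0 0 0 0 -1; 0 0 0 0 0 0 -1",
)

```text
time: 21.98
tcp_pos: [0.5801, 0.2823, 0.2303]
ee_rot: [0.0, 0.709, 0.705, -0.001]
force: [0.3, -0.8, -2.1]
finger_gap: 0.109
grip_force: 35.0
```

```bash
python3 - <<'E'
from h import *
plan((.583,.297,.20,1.5708,3),g=-1)
E
```

```text
t 21.98 at [0.5801 0.2823 0.2303] psi 1.565 tilt [-0.0012 -0.0017] F [ 0.3 -0.8 -2.1] gap 0.109 grip 35.0 q7 -0.80
0.005 0.001 0.01 0 0.001 -0.002 -1; 0.005 0.001 0.01 -0.001 0 -0.002 -1; 0.005 0.001 0.01 0 0.001 -0.002 -1
```

Call:
play_rows(
  moves="0.005 0.001 0.01 0 0 -0.002 -1; 0.005 0.001 0.01 0 0 -0.002 -1; 0.006 0.001 0.01 0 0 -0.002 -1; 0 0 0 0 0 0 -1",
)

```text
time: 22.48
tcp_pos: [0.5826, 0.2997, 0.1999]
ee_rot: [-0.001, 0.706, 0.708, -0.001]
force: [0.9, -0.2, -1.8]
finger_gap: 0.111
grip_force: 35.0
```

Call:
play_rows(
  moves="0.002 0 0 0 0 0 -1; 0 0 0 0 0 0 -1",
)

```text
time: 22.72
tcp_pos: [0.5835, 0.3012, 0.2014]
ee_rot: [0.0, 0.707, 0.707, -0.0]
force: [0.3, -1.3, -2.8]
finger_gap: 0.11
grip_force: 35.0
```

Call:
play_rows(
  moves="0.0015 0 0 0 0 0 -1; 0 0 0 0 0 0 -1",
)

```text
time: 22.98
tcp_pos: [0.5835, 0.3016, 0.2013]
ee_rot: [0.001, 0.707, 0.707, -0.001]
force: [-1.3, -5.1, -0.2]
finger_gap: 0.111
grip_force: 35.0
```

Call:
play_rows(
  moves="0.0015 0 0 0 0 0 -1; 0 0 0 0 0 0 -1",
)

```text
time: 23.22
tcp_pos: [0.5836, 0.3019, 0.2011]
ee_rot: [0.001, 0.707, 0.707, -0.002]
force: [-1.1, -8.0, 0.8]
finger_gap: 0.111
grip_force: 35.0
```

Call:
play_rows(
  moves="-0.0045 0 0 0 0 0 -1; 0 0 0 0 0 0 -1; 0 0 0.009 0 0 0 -1; 0 0 0 0 0 0 -1",
)

```text
time: 23.72
tcp_pos: [0.5826, 0.3, 0.1911]
ee_rot: [-0.0, 0.707, 0.708, -0.001]
force: [-0.4, -0.8, -2.2]
finger_gap: 0.111
grip_force: 35.0
```

Call:
play_rows(
  moves="0 0 0.007 0 0 0 -1; 0 0 0.007 0 0 0 -1; 0 0 0 0 0 0 -1",
)

```text
time: 24.1
tcp_pos: [0.5829, 0.2997, 0.1773]
ee_rot: [-0.0, 0.707, 0.708, -0.001]
force: [0.3, -0.1, -1.8]
finger_gap: 0.114
grip_force: 35.0
```

Call:
play_rows(
  moves="0 0 0.003 0 0 0 -1; 0 0 0 0 0 0 -1",
)

```text
time: 24.35
tcp_pos: [0.5832, 0.2998, 0.1751]
ee_rot: [-0.0, 0.707, 0.707, -0.0]
force: [0.1, -0.1, -3.1]
finger_gap: 0.112
grip_force: 35.0
```

Call:
play_rows(
  moves="0 0 0.001 0 0 0 -0.2; 0 0 0 0 0 0 -0.2; 0 0 0 0 0 0 -0.2; 0 0 0 0 0 0 -0.2",
)

```text
time: 24.85
tcp_pos: [0.5834, 0.2999, 0.1743]
ee_rot: [0.0, 0.707, 0.707, 0.0]
force: [-0.9, -0.3, 0.2]
finger_gap: 0.398
grip_force: 0.0
```

Call:
play_rows(
  moves="0 0 -0.02 0 0 0 0; 0 0 -0.04 0 0 0 0; 0 0 -0.03 0 0 0 0; -0.05 -0.01 0 0 0 0.1 -0.5; -0.05 -0.015 0 0 0 0.1 -0.5",
)

```text
time: 25.48
tcp_pos: [0.554, 0.2007, 0.2661]
ee_rot: [0.001, 0.775, 0.632, 0.001]
force: [1.0, -1.0, -0.9]
finger_gap: 0.293
grip_force: 0.0
```

Call:
play_rows(
  moves="-0.05 -0.02 0 0 0 0.1 -1; -0.05 -0.015 0 0 0 0.1 -1; -0.045 0 0 0 0 0.1 -1; -0.04 0 0 0 0 0.1 -1; 0 0 0 0 0 0.1 -1",
)

```text
time: 26.1
tcp_pos: [0.4574, 0.0337, 0.2654]
ee_rot: [0.001, 0.908, 0.419, -0.0]
force: [0.8, 0.1, 0.2]
finger_gap: 0.007
grip_force: 0.0
```

```bash
python3 - <<'E'
from h import *
np.set_printoptions(precision=4,suppress=True)
plan((.44,-.05,.26,.6,3),(.44,-.29,.2,0,6),g=-1)
t=viewer.get_image("top")[:,:,::-1].copy();s=viewer.get_image("scene")[:,:,::-1].copy()
cv2.imwrite("pics/t6_raw.png",t);cv2.imwrite("pics/s6_raw.png",s)
K=lambda im,x,y,w,h,k:cv2.resize(im[y:y+h,x:x+w],(w*k,h*k),interpolation=cv2.INTER_CUBIC)
a=np.hstack([K(s,132,178,66,38,7)]); b=K(t,338,180,56,46,7)
c=K(s,345,150,70,70,4); d=np.zeros((600,780,3),np.uint8)
d[:a.shape[0],:a.shape[1]]=a; d[270:270+b.shape[0],:b.shape[1]]=b; d[300:580,480:760]=c
cv2.imwrite("pics/m6.png",d)
E
```

```text
t 26.10 at [0.4574 0.0337 0.2654] psi 0.864 tilt [ 0.0006 -0.0017] F [0.8 0.1 0.2] gap 0.007 grip 0.0 q7 -1.02
-0.025 0.014 0.002 0 0 0.09 -1; -0.024 0.016 0.002 0 0 0.09 -1; -0.022 0.018 0.002 0 0 0.08 -1; -0.023 0.033 0.01 0 0 0.1 -1; -0.019 0.035 0.01 0 0 0.1 -1
-0.016 0.037 0.01 0 0 0.1 -1; -0.012 0.038 0.01 0 0 0.1 -1; -0.008 0.039 0.01 0 0 0.1 -1; -0.004 0.039 0.01 0 0 0.1 -1
```

View pics/m6.png

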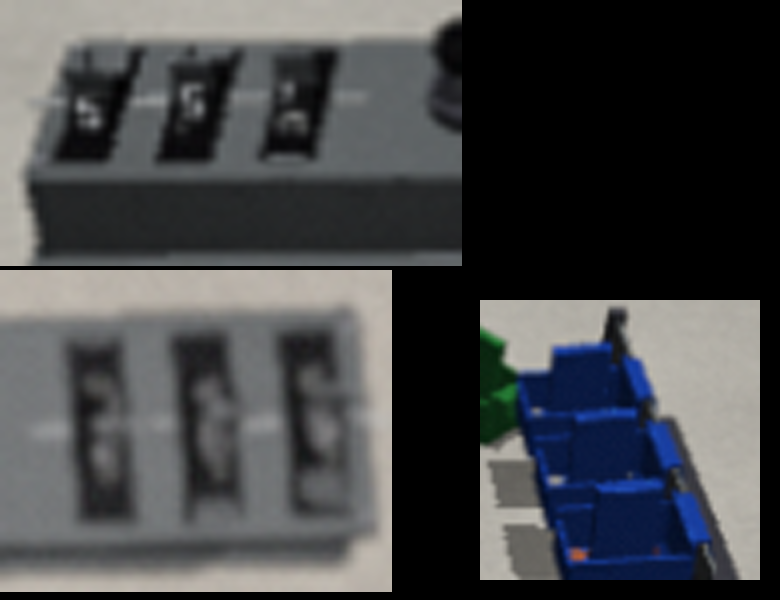

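```bash
cat >> h.py <<'E'
def unroll(n,im,ax,yaw,r=.025,a0=-1.2,a1=1.4,k=20,hw=.011):
    al=np.linspace(a1,a0,int((a1-a0)*r*1000*k/2)); ys=np.linspace(hw,-hw,int(2*hw*1000*k/2))
    m=np.zeros((len(al),len(ys),2),np.float32); c,s=np.cos(yaw),np.sin(yaw)
    for i,a in enumerate(al):
        x,z=r*np.sin(a),r*np.cos(a)
        e0,e1=[proj(n,[ax[0]+c*x-s*y,ax[1]+s*x+c*y,.046+z]) for y in(hw,-hw)]
        m[i]=e0+(e1-e0)*np.linspace(0,1,len(ys))[:,None]
    o=cv2.remap(im,m[...,0],m[...,1],cv2.INTER_CUBIC)
    for d in (0,): 
        i=np.argmin(abs(al)); o[i,:6]=o[i,-6:]=(0,0,255)
    for g in(-.942,-.628,-.314,.314,.628,.942): i=np.argmin(abs(al-g)); o[i,:4]=(0,255,255)
    return o
E
python3 - <<'E'
from h import *
np.set_printoptions(precision=4,suppress=True)
t=cv2.imread("pics/t6_raw.png");s=cv2.imread("pics/s6_raw.png")
for n,im,box in(("top",t,(338,194,396,212)),("scene",s,(132,185,190,200))):
    h=cv2.cvtColor(im,cv2.COLOR_BGR2HSV); x0,y0,x1,y1=box; sub=im[y0:y1,x0:x1].astype(int).sum(2)
    pts=[]
    for u in range(x0,x1):
        col=sub[:,u-x0]; v=col.argmax()
        print(u,v+y0,col[v],end=" | ")
    print()
print([plane("top",326.5,203.2,.096)],plane("scene",132+467/7,178+45/7,.092))
E
```

```text
338 198 365 | 339 194 364 | 340 209 369 | 341 202 373 | 342 202 393 | 343 203 422 | 344 202 431 | 345 202 436 | 346 202 438 | 347 202 389 | 348 210 307 | 349 211 209 | 350 196 204 | 351 206 269 | 352 206 346 | 353 202 325 | 354 201 322 | 355 202 297 | 356 201 333 | 357 202 371 | 358 202 376 | 359 201 389 | 360 202 408 | 361 201 414 | 362 201 376 | 363 211 324 | 364 210 216 | 365 197 163 | 366 197 255 | 367 203 306 | 368 199 310 | 369 199 316 | 370 200 287 | 371 194 285 | 372 195 336 | 373 202 401 | 374 202 424 | 375 201 422 | 376 201 433 | 377 201 402 | 378 209 326 | 379 211 231 | 380 209 184 | 381 210 257 | 382 210 286 | 383 202 332 | 384 203 365 | 385 203 348 | 386 196 283 | 387 196 325 | 388 200 354 | 389 200 406 | 390 194 486 | 391 194 534 | 392 200 547 | 393 199 547 | 394 200 545 | 395 199 545 | 
132 199 530 | 133 197 530 | 134 199 531 | 135 197 532 | 136 196 518 | 137 190 511 | 138 188 511 | 139 186 507 | 140 185 505 | 141 185 389 | 142 185 300 | 143 193 411 | 144 193 351 | 145 195 397 | 146 186 299 | 147 186 301 | 148 186 306 | 149 185 310 | 150 196 291 | 151 192 401 | 152 192 404 | 153 192 429 | 154 192 429 | 155 192 397 | 156 186 308 | 157 185 292 | 158 191 391 | 159 190 309 | 160 193 383 | 161 185 312 | 162 185 309 | 163 185 309 | 164 198 300 | 165 191 351 | 166 191 366 | 167 191 367 | 168 191 365 | 169 191 370 | 170 191 298 | 171 185 253 | 172 190 258 | 173 190 314 | 174 194 319 | 175 185 230 | 176 185 181 | 177 199 206 | 178 199 302 | 179 198 308 | 180 191 366 | 181 191 364 | 182 191 367 | 183 191 364 | 184 191 331 | 185 195 303 | 186 188 304 | 187 196 304 | 188 199 304 | 189 193 301 | 
[array([ 0.472 , -0.2149])] [ 0.4826 -0.2162]
```

```bash
python3 - <<'E'
from h import *
np.set_printoptions(precision=4,suppress=True)
t=cv2.imread("pics/t6_raw.png");s=cv2.imread("pics/s6_raw.png")
def sub(im,us,v0,v1):
    o=[]
    for u in us:
        c=im[v0:v1,u].astype(float).sum(1); c=np.clip(c-np.percentile(c,60)-15,0,None); o.append((u,v0+(c*np.arange(len(c))).sum()/c.sum()))
    return o
P=[]
for n,im,us,v in(("top",t,[343,344,345,346,358,359,360,361,374,375,376],(197,207)),("scene",s,[152,153,154,166,167,168,181,182,183],(187,196))):
    Q=np.array([plane(n,u,w,.063) for u,w in sub(im,us,*v)]); a=np.polyfit(Q[:,1],Q[:,0],1)
    print(n,"yaw",-a[0],"x at wheels y",[np.polyval(a,y) for y in(-.292,-.336,-.38)],"at plunger",np.polyval(a,-.215)); print(Q)
yaw=.05
for y in(-.292,-.336,-.38): pass
ax=[(.474+.05*k*.044,-.2925-k*.044) for k in range(3)]
rows=[]
for n,im in(("scene",s),("top",t)):
    rows.append(np.hstack([np.pad(unroll(n,im,a if n=="top" else (a[0]+.006,a[1]+.003),yaw,k=11),((0,0),(0,10),(0,0))) for a in ax]))
print(rows[0].shape)
cv2.imwrite("pics/m7.png",np.hstack(rows))
E
```

```text
top yaw 0.031075802990046777 x at wheels y [np.float64(0.4792598027412489), np.float64(0.48062713807281093), np.float64(0.481994473404373)] at plunger 0.4768669659110153
[[ 0.4779 -0.2692]
 [ 0.4782 -0.2721]
 [ 0.4785 -0.275 ]
 [ 0.4786 -0.2778]
 [ 0.4794 -0.3123]
 [ 0.4819 -0.3153]
 [ 0.4809 -0.3181]
 [ 0.481  -0.321 ]
 [ 0.4803 -0.3582]
 [ 0.4809 -0.3611]
 [ 0.4813 -0.364 ]]
scene yaw 0.044887813275532984 x at wheels y [np.float64(0.48100939662395603), np.float64(0.48298446040807946), np.float64(0.4849595241922029)] at plunger 0.47755303500173996
[[ 0.4853 -0.3607]
 [ 0.4839 -0.358 ]
 [ 0.4839 -0.3549]
 [ 0.4814 -0.3186]
 [ 0.4812 -0.3156]
 [ 0.4813 -0.3125]
 [ 0.4804 -0.2729]
 [ 0.4804 -0.2699]
 [ 0.4804 -0.2669]]Traceback (most recent call last):
  File "<stdin>", line 18, in <module>
  File "h.py", line 66, in unroll
    e0,e1=[proj(n,[ax[0]+c*x-s*y,ax[1]+s*x+c*y,.046+z]) for y in(hw,-hw)]
           ~~~~^^^^^^^^^^^^^^^^^^^^^^^^^^^^^^^^^^^^^^^^
  File "h.py", line 13, in proj
    K,k1,T=cal(n); c=T[:3,:3].T@(np.array(p)-T[:3,3]); a=c[:2]/c[2]; a=a*(1+k1*(a@a))
           ~~~^^^
  File "h.py", line 4, in cal
    c=viewer.calibration(n); return np.array(c["intrinsics"]),c["k1"],np.array(c["extrinsics"])
ValueError: time passes only in moves, steps and waits
```

```bash
python3 - <<'E'
import re
t=open("h.py").read()
t=t.replace('''    c=viewer.calibration(n); return''','''    import os,pickle
    f=f"cal_{n}.pkl"
    if not os.path.exists(f): pickle.dump(dict(viewer.calibration(n)),open(f,"wb"))
    if n not in _C: _C[n]=pickle.load(open(f,"rb"))
    c=_C[n]; return''').replace("def cal(n)","_C={}\ndef cal(n)",1)
open("h.py","w").write(t)
E
python3 - <<'E'
from h import *
t=cv2.imread("pics/t6_raw.png");s=cv2.imread("pics/s6_raw.png")
ax=[(.4797,-.295),(.4812,-.339),(.4828,-.383)]
rows=[]
for n,im in(("scene",s),("top",t)):
    rows.append(np.hstack([np.pad(unroll(n,im,a,.035,k=11),((0,0),(0,10),(0,0))) for a in ax]))
o=np.hstack(rows); print(o.shape)
cv2.imwrite("pics/m7.png",o)
E
```

```text
(357, 786, 3)
```

View pics/m7.png

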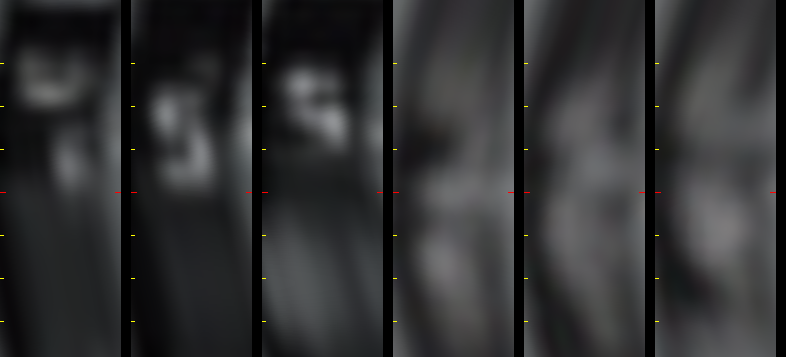

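```bash
python3 - <<'E'
from h import *
plan((.44,-.05,.26,.5,4),(.518,-.2937,.19,.035,6),g=-1)
E
```

```text
t 26.20 at [0.4587 0.0363 0.2656] psi 0.870 tilt [ 0.0022 -0.0002] F [-0.8  0.5 -0.1] gap 0.002 grip 0.0 q7 -1.02
-0.019 0.01 0.001 0 0 0.09 -1; -0.019 0.012 0.002 0 0 0.09 -1; -0.017 0.014 0.001 0 0 0.1 -1; -0.016 0.015 0.002 0 0 0.09 -1; -0.008 0.042 0.012 0 0 0.08 -1
-0.005 0.042 0.012 0 0 0.08 -1; -0.001 0.043 0.011 0 0 0.08 -1; 0.002 0.043 0.012 0 0 0.08 -1; 0.005 0.042 0.011 0 0 0.07 -1; 0.009 0.042 0.012 0 0 0.08 -1
```

Call:
play_rows(
  moves="-0.019 0.01 0.001 0 0 0.09 -1; -0.019 0.012 0.002 0 0 0.09 -1; -0.017 0.014 0.001 0 0 0.1 -1; -0.016 0.015 0.002 0 0 0.09 -1; -0.008 0.042 0.012 0 0 0.08 -1",
)

```text
time: 26.82
tcp_pos: [0.4523, -0.0909, 0.2465]
ee_rot: [0.0, 0.978, 0.208, 0.0]
force: [0.6, -0.4, -0.3]
finger_gap: 0.005
grip_force: 0.0
```

Call:
play_rows(
  moves="-0.005 0.042 0.012 0 0 0.08 -1; -0.001 0.043 0.011 0 0 0.08 -1; 0.002 0.043 0.012 0 0 0.08 -1; 0.005 0.042 0.011 0 0 0.07 -1; 0.009 0.042 0.012 0 0 0.08 -1",
)

```text
time: 27.45
tcp_pos: [0.5175, -0.2959, 0.1876]
ee_rot: [0.0, 1.0, 0.013, -0.0]
force: [0.5, 0.2, -0.0]
finger_gap: 0.008
grip_force: 0.0
```

Call:
play_rows(
  moves="0 0 0 0 0 0 -1; 0 0 0 0 0 0 -1",
)

```text
time: 27.7
tcp_pos: [0.5175, -0.2931, 0.1879]
ee_rot: [-0.0, 1.0, 0.016, -0.0]
force: [-0.9, -0.1, -0.8]
finger_gap: 0.008
grip_force: 0.0
```

```bash
python3 - <<'E'
from h import *
plan((.518,-.2937,.138,.035,3),g=-1)
E
```

```text
t 27.70 at [ 0.5175 -0.2931  0.1879] psi 0.031 tilt [-0.0009  0.0008] F [-0.9 -0.1 -0.8] gap 0.008 grip 0.0 q7 -1.15
0 0 0.017 0 0 -0.001 -1; 0 0 0.016 0 0 -0.001 -1; 0.001 0.001 0.017 -0.001 0.001 -0.002 -1
```

Call:
play_rows(
  moves="0 0 0.02 0 0 0 -1; 0 0 0.02 0 0 0 -1; 0 0.001 0.01 0 0 -0.003 -1; 0 0 0 0 0 0 -1",
)

```text
time: 28.2
tcp_pos: [0.5177, -0.294, 0.1375]
ee_rot: [-0.0, 1.0, 0.018, -0.001]
force: [-0.3, -0.5, 0.2]
finger_gap: 0.008
grip_force: 0.0
```

Call:
play_rows(
  moves="-0.007 0 0 0 0 0 -1; -0.007 0 0 0 0 0 -1; -0.007 0 0 0 0 0 -1; -0.002 0 0 0 0 0 -1; 0 0 0 0 0 0 -1",
)

```text
time: 28.82
tcp_pos: [0.4951, -0.2952, 0.1384]
ee_rot: [0.0, 1.0, 0.017, 0.0]
force: [0.1, 0.1, -0.8]
finger_gap: 0.005
grip_force: 0.0
```

Call:
play_rows(
  moves="-0.002 0 0 0 0 0 -1; -0.002 0 0 0 0 0 -1; 0 0 0 0 0 0 -1",
)

```text
time: 29.2
tcp_pos: [0.4914, -0.2952, 0.1383]
ee_rot: [-0.0, 1.0, 0.017, 0.0]
force: [1.6, -0.4, -0.7]
finger_gap: 0.003
grip_force: 0.3
```

Call:
play_rows(
  moves="-0.008 0 0 0 0 0 -1; -0.008 0 0 0 0 0 -1; -0.007 0 0 0 0 0 -1; 0 0 0 0 0 0 -1",
)

```text
time: 29.7
tcp_pos: [0.4671, -0.2963, 0.1382]
ee_rot: [-0.0, 1.0, 0.017, -0.001]
force: [-0.2, -0.4, 1.3]
finger_gap: 0.01
grip_force: 0.0
```

Call:
play_rows(
  moves="0 0 -0.022 0 0 0 -1; 0.025 0 0 0 0 0 -1; 0.025 0 0 0 0 0 -1; 0 0 0 0 0 0 -1; 0 0 0.022 0 0 0 -1",
)

```text
time: 30.32
tcp_pos: [0.5181, -0.2951, 0.139]
ee_rot: [0.001, 1.0, 0.017, 0.001]
force: [-0.6, -0.0, -0.2]
finger_gap: 0.003
grip_force: 0.0
```

Call:
play_rows(
  moves="-0.008 0 0 0 0 0 -1; -0.008 0 0 0 0 0 -1; -0.005 0 0 0 0 0 -1; 0 0 0 0 0 0 -1",
)

```text
time: 30.82
tcp_pos: [0.4977, -0.2953, 0.1391]
ee_rot: [0.0, 1.0, 0.017, 0.001]
force: [2.8, 0.3, -0.8]
finger_gap: 0.007
grip_force: 1.6
```

Call:
play_rows(
  moves="-0.003 0 0 0 0 0 -1; -0.003 0 0 0 0 0 -1; 0 0 0 0 0 0 -1",
)

```text
time: 31.2
tcp_pos: [0.4962, -0.2953, 0.1396]
ee_rot: [0.001, 1.0, 0.018, 0.005]
force: [14.0, -1.0, -6.5]
finger_gap: 0.004
grip_force: 7.3
```

Call:
play_rows(
  moves="0.008 0 0 0 0 0 -1; 0 0 -0.025 0 0 0 -1; -0.03 0 0 0 0 0 -1; -0.026 0 0 0 0 0 -1; 0 0 0 0 0 0 -1",
)

```text
time: 31.82
tcp_pos: [0.4404, -0.2975, 0.163]
ee_rot: [-0.0, 1.0, 0.016, -0.002]
force: [0.8, -0.1, -0.1]
finger_gap: 0.005
grip_force: 0.0
```

```bash
python3 - <<'E'
from h import *
plan((.4435,-.296,.138,.035,2),g=-1)
E
```

```text
t 31.82 at [ 0.4404 -0.2975  0.163 ] psi 0.032 tilt [-0.0037  0.0004] F [ 0.8 -0.1 -0.1] gap 0.005 grip 0.0 q7 -1.09
0.002 -0.001 0.012 0 0.002 -0.001 -1; 0.001 0 0.013 -0.001 0.002 -0.002 -1
```

Call:
play_rows(
  moves="0.002 -0.001 0.012 0 0.002 -0.001 -1; 0.001 0 0.013 0 0.002 -0.002 -1; 0.012 0 0 0 0 0 -1; 0.012 0 0 0 0 0 -1; 0.012 0 0 0 0 0 -1",
)

```text
time: 32.45
tcp_pos: [0.483, -0.2943, 0.1383]
ee_rot: [-0.0, 1.0, 0.019, 0.002]
force: [-2.3, -0.3, -0.5]
finger_gap: 0.005
grip_force: 0.8
```

Call:
play_rows(
  moves="0.008 0 0 0 0 0 -1; 0.004 0 0 0 0 0 -1; 0.002 0 0 0 0 0 -1; 0 0 0 0 0 0 -1",
)

```text
time: 32.95
tcp_pos: [0.4963, -0.2941, 0.1385]
ee_rot: [0.0, 1.0, 0.019, 0.002]
force: [-0.1, 0.1, 0.1]
finger_gap: 0.002
grip_force: 0.2
```

Call:
play_rows(
  moves="0 0 -0.024 0 0 0 -1; -0.025 0 0 0 0 0 -1; -0.025 0 0 0 0 0 -1; 0 0 0 0 0 0 -1; 0 0 0.024 0 0 0 -1",
)

```text
time: 33.58
tcp_pos: [0.4484, -0.2967, 0.1397]
ee_rot: [0.001, 1.0, 0.019, 0.004]
force: [0.8, -0.2, -0.2]
finger_gap: 0.006
grip_force: 0.0
```

Call:
play_rows(
  moves="0.012 0 0 0 0 0 -1; 0.012 0 0 0 0 0 -1; 0.012 0 0 0 0 0 -1; 0.008 0 0 0 0 0 -1; 0.004 0 0 0 0 0 -1",
)

```text
time: 34.2
tcp_pos: [0.4952, -0.2939, 0.1387]
ee_rot: [0.0, 1.0, 0.019, 0.002]
force: [-1.1, -0.7, -0.4]
finger_gap: 0.005
grip_force: 0.4
```

Call:
play_rows(
  moves="0.002 0 0 0 0 0 -1; 0 0 0 0 0 0 -1; 0 0 0 0 0 0 -1",
)

```text
time: 34.58
tcp_pos: [0.4963, -0.2941, 0.1386]
ee_rot: [0.0, 1.0, 0.019, 0.002]
force: [0.2, 0.3, 0.2]
finger_gap: 0.005
grip_force: 0.1
```

Call:
play_rows(
  moves="0 0 -0.024 0 0 0 -1; -0.025 0 0 0 0 0 -1; -0.026 0 0 0 0 0 -1; 0 0 0 0 0 0 -1; 0 0 0.024 0 0 0 -1",
)

```text
time: 35.2
tcp_pos: [0.4475, -0.2967, 0.1396]
ee_rot: [0.001, 1.0, 0.019, 0.004]
force: [-0.5, -0.2, -0.8]
finger_gap: 0.008
grip_force: 0.0
```

Call:
play_rows(
  moves="0.012 0 0 0 0 0 -1; 0.01 0 0 0 0 0 -1; 0.006 0 0 0 0 0 -1; 0.003 0 0 0 0 0 -1; 0 0 0 0 0 0 -1",
)

```text
time: 35.83
tcp_pos: [0.4767, -0.2947, 0.1386]
ee_rot: [0.0, 1.0, 0.019, 0.002]
force: [0.3, 0.6, -0.0]
finger_gap: 0.006
grip_force: 0.0
```

Call:
play_rows(
  moves="0 0 0 0 0 0 -1",
)

```text
time: 35.95
tcp_pos: [0.4764, -0.2949, 0.1386]
ee_rot: [0.0, 1.0, 0.019, 0.002]
force: [0.3, -0.2, 0.2]
finger_gap: 0.002
grip_force: 0.0
```

Call:
play_rows(
  moves="0.0036 0 0 0 0 0 -1; 0 0 0 0 0 0 -1; 0 0 0 0 0 0 -1",
)

```text
time: 36.33
tcp_pos: [0.4798, -0.2947, 0.1383]
ee_rot: [0.0, 1.0, 0.019, 0.002]
force: [0.1, -0.4, -0.0]
finger_gap: 0.006
grip_force: 0.3
```

Call:
play_rows(
  moves="-0.008 0 0 0 0 0 -1; 0 0 -0.03 0 0 0 -1; 0.025 0.045 0 0 0 0 -1; 0.028 0.045 0 0 0 0 -1; 0 0 0 0 0 0 -1",
)

```text
time: 36.95
tcp_pos: [0.5285, -0.3865, 0.1687]
ee_rot: [0.001, 1.0, 0.017, 0.003]
force: [-0.3, -0.1, -0.4]
finger_gap: 0.006
grip_force: 0.0
```

```bash
python3 - <<'E'
from h import *
plan((.5225,-.3827,.138,.035,3),g=-1)
E
```

```text
t 36.95 at [ 0.5285 -0.3865  0.1687] psi 0.034 tilt [ 0.0059 -0.0028] F [-0.3 -0.1 -0.4] gap 0.006 grip 0.0 q7 -1.02
-0.002 -0.001 0.01 0.001 -0.002 0 -1; -0.002 -0.002 0.01 0.001 -0.002 0 -1; -0.002 -0.001 0.011 0.001 -0.002 -0.001 -1
```

Call:
play_rows(
  moves="-0.002 -0.001 0.01 0.001 -0.002 0 -1; -0.002 -0.002 0.01 0.001 -0.002 0 -1; -0.002 -0.001 0.011 0.001 -0.002 0 -1; -0.01 0 0 0 0 0 -1; -0.01 0 0 0 0 0 -1",
)

```text
time: 37.58
tcp_pos: [0.5013, -0.3797, 0.1377]
ee_rot: [-0.001, 1.0, 0.019, -0.001]
force: [1.8, 0.2, 0.7]
finger_gap: 0.005
grip_force: 0.6
```

Call:
play_rows(
  moves="-0.003 0 0 0 0 0 -1; -0.003 0 0 0 0 0 -1; 0 0 0 0 0 0 -1; 0 0 0 0 0 0 -1",
)

```text
time: 38.08
tcp_pos: [0.496, -0.3801, 0.1376]
ee_rot: [-0.001, 1.0, 0.019, -0.001]
force: [0.1, 0.1, 0.4]
finger_gap: 0.004
grip_force: 0.0
```

Call:
play_rows(
  moves="-0.008 0 0 0 0 0 -1; -0.008 0 0 0 0 0 -1; -0.007 0 0 0 0 0 -1; 0 0 0 0 0 0 -1",
)

```text
time: 38.58
tcp_pos: [0.4718, -0.3812, 0.1376]
ee_rot: [-0.002, 1.0, 0.018, -0.002]
force: [0.3, 0.6, -1.0]
finger_gap: 0.004
grip_force: 0.0
```

Call:
play_rows(
  moves="0 0 -0.022 0 0 0 -1; 0.025 0 0 0 0 0 -1; 0.025 0 0 0 0 0 -1; 0 0 0 0 0 0 -1; 0 0 0.022 0 0 0 -1",
)

```text
time: 39.2
tcp_pos: [0.5228, -0.38, 0.1379]
ee_rot: [-0.0, 1.0, 0.019, -0.0]
force: [0.3, 0.2, -0.1]
finger_gap: 0.005
grip_force: 0.0
```

Call:
play_rows(
  moves="-0.008 0 0 0 0 0 -1; -0.008 0 0 0 0 0 -1; -0.005 0 0 0 0 0 -1; 0 0 0 0 0 0 -1",
)

```text
time: 39.7
tcp_pos: [0.5012, -0.3803, 0.1379]
ee_rot: [-0.001, 1.0, 0.018, -0.001]
force: [0.1, 0.4, -0.4]
finger_gap: 0.002
grip_force: 0.0
```

Call:
play_rows(
  moves="-0.003 0 0 0 0 0 -1; -0.003 0 0 0 0 0 -1; 0 0 0 0 0 0 -1",
)

```text
time: 40.08
tcp_pos: [0.4958, -0.3802, 0.1377]
ee_rot: [-0.001, 1.0, 0.019, -0.001]
force: [0.7, 0.4, -0.2]
finger_gap: 0.006
grip_force: 0.1
```

Call:
play_rows(
  moves="-0.008 0 0 0 0 0 -1; -0.008 0 0 0 0 0 -1; -0.007 0 0 0 0 0 -1; 0 0 0 0 0 0 -1",
)

```text
time: 40.58
tcp_pos: [0.4718, -0.3811, 0.1376]
ee_rot: [-0.002, 1.0, 0.018, -0.002]
force: [-0.4, 0.2, -0.6]
finger_gap: 0.004
grip_force: 0.0
```

Call:
play_rows(
  moves="0 0 -0.022 0 0 0 -1; 0.025 0 0 0 0 0 -1; 0.025 0 0 0 0 0 -1; 0 0 0 0 0 0 -1; 0 0 0.022 0 0 0 -1",
)

```text
time: 41.2
tcp_pos: [0.5227, -0.38, 0.1379]
ee_rot: [-0.001, 1.0, 0.019, -0.0]
force: [-0.0, -0.3, 0.7]
finger_gap: 0.007
grip_force: 0.0
```

Call:
play_rows(
  moves="-0.008 0 0 0 0 0 -1; -0.008 0 0 0 0 0 -1; -0.005 0 0 0 0 0 -1; 0 0 0 0 0 0 -1",
)

```text
time: 41.7
tcp_pos: [0.5012, -0.3803, 0.1379]
ee_rot: [-0.001, 1.0, 0.018, -0.001]
force: [0.5, 0.1, 0.3]
finger_gap: 0.008
grip_force: 0.0
```

Call:
play_rows(
  moves="-0.003 0 0 0 0 0 -1; -0.003 0 0 0 0 0 -1; 0 0 0 0 0 0 -1",
)

```text
time: 42.08
tcp_pos: [0.4958, -0.3802, 0.1376]
ee_rot: [-0.001, 1.0, 0.019, -0.001]
force: [0.1, 0.5, -0.2]
finger_gap: 0.004
grip_force: 0.1
```

Call:
play_rows(
  moves="-0.008 0 0 0 0 0 -1; -0.008 0 0 0 0 0 -1; -0.007 0 0 0 0 0 -1; 0 0 0 0 0 0 -1",
)

```text
time: 42.58
tcp_pos: [0.4718, -0.3811, 0.1376]
ee_rot: [-0.002, 1.0, 0.018, -0.002]
force: [0.3, -0.0, 0.2]
finger_gap: 0.004
grip_force: 0.0
```

Call:
play_rows(
  moves="0 0 -0.022 0 0 0 -1; 0.025 0 0 0 0 0 -1; 0.025 0 0 0 0 0 -1; 0 0 0 0 0 0 -1; 0 0 0.022 0 0 0 -1",
)

```text
time: 43.2
tcp_pos: [0.5227, -0.38, 0.1379]
ee_rot: [-0.001, 1.0, 0.019, -0.0]
force: [-1.1, 0.6, -0.7]
finger_gap: 0.001
grip_force: 0.0
```

Call:
play_rows(
  moves="-0.008 0 0 0 0 0 -1; -0.008 0 0 0 0 0 -1; -0.005 0 0 0 0 0 -1; 0 0 0 0 0 0 -1",
)

```text
time: 43.7
tcp_pos: [0.5014, -0.3802, 0.138]
ee_rot: [-0.001, 1.0, 0.019, -0.001]
force: [0.1, 0.4, 0.1]
finger_gap: 0.006
grip_force: 0.0
```

Call:
play_rows(
  moves="-0.003 0 0 0 0 0 -1; -0.003 0 0 0 0 0 -1; 0 0 0 0 0 0 -1",
)

```text
time: 44.08
tcp_pos: [0.4995, -0.3799, 0.1384]
ee_rot: [-0.0, 1.0, 0.02, 0.003]
force: [9.9, -1.1, -5.5]
finger_gap: 0.004
grip_force: 4.7
```

Call:
play_rows(
  moves="0.008 0 0 0 0 0 -1; 0 0 -0.024 0 0 0 -1; -0.03 0 0 0 0 0 -1; -0.026 0 0 0 0 0 -1; 0 0 0 0 0 0 -1",
)

```text
time: 44.7
tcp_pos: [0.4457, -0.3827, 0.1615]
ee_rot: [-0.002, 1.0, 0.018, -0.002]
force: [0.9, -1.1, -0.6]
finger_gap: 0.006
grip_force: 0.0
```

```bash
python3 - <<'E'
from h import *
plan((.4465,-.384,.138,.035,2),g=-1)
E
```

```text
t 44.70 at [ 0.4457 -0.3827  0.1615] psi 0.035 tilt [-0.0048  0.0031] F [ 0.9 -1.1 -0.6] gap 0.006 grip 0.0 q7 -0.95
0 0.001 0.012 -0.002 0.002 0 -1; 0.001 0 0.012 -0.001 0.003 0 -1
```

Call:
play_rows(
  moves="0 0.001 0.012 0 0.002 0 -1; 0.001 0 0.012 0 0.002 0 -1; 0.012 0 0 0 0 0 -1; 0.012 0 0 0 0 0 -1; 0.012 0 0 0 0 0 -1",
)

```text
time: 45.32
tcp_pos: [0.4859, -0.3812, 0.1377]
ee_rot: [-0.002, 1.0, 0.019, 0.001]
force: [-2.0, -0.5, -0.1]
finger_gap: 0.006
grip_force: 0.8
```

Call:
play_rows(
  moves="0.008 0 0 0 0 0 -1; 0.004 0 0 0 0 0 -1; 0.001 0 0 0 0 0 -1; 0 0 0 0 0 0 -1",
)

```text
time: 45.82
tcp_pos: [0.4981, -0.381, 0.1379]
ee_rot: [-0.001, 1.0, 0.019, 0.001]
force: [-0.8, 0.8, 0.9]
finger_gap: 0.007
grip_force: 0.2
```

Call:
play_rows(
  moves="0 0 -0.024 0 0 0 -1; -0.025 0 0 0 0 0 -1; -0.026 0 0 0 0 0 -1; 0 0 0 0 0 0 -1; 0 0 0.024 0 0 0 -1",
)

```text
time: 46.45
tcp_pos: [0.4492, -0.3839, 0.1393]
ee_rot: [-0.0, 1.0, 0.019, 0.003]
force: [-0.2, 0.5, -0.7]
finger_gap: 0.004
grip_force: 0.0
```

Call:
play_rows(
  moves="0.012 0 0 0 0 0 -1; 0.01 0 0 0 0 0 -1; 0.006 0 0 0 0 0 -1; 0.003 0 0 0 0 0 -1; 0 0 0 0 0 0 -1",
)

```text
time: 47.08
tcp_pos: [0.4786, -0.3817, 0.138]
ee_rot: [-0.001, 1.0, 0.019, 0.001]
force: [0.1, -0.1, -0.6]
finger_gap: 0.005
grip_force: 0.0
```

Call:
play_rows(
  moves="0 0 0 0 0 0 -1",
)

```text
time: 47.2
tcp_pos: [0.4782, -0.3818, 0.138]
ee_rot: [-0.001, 1.0, 0.019, 0.001]
force: [0.2, 0.1, 0.6]
finger_gap: 0.006
grip_force: 0.0
```

Call:
play_rows(
  moves="0.0046 0 0 0 0 0 -1; 0 0 0 0 0 0 -1; 0 0 0 0 0 0 -1",
)

```text
time: 47.58
tcp_pos: [0.4827, -0.3816, 0.1378]
ee_rot: [-0.001, 1.0, 0.019, 0.001]
force: [-0.7, 0.4, 0.1]
finger_gap: 0.008
grip_force: 0.2
```

Call:
play_rows(
  moves="-0.008 0 0 0 0 0 -1; 0 0 -0.026 0 0 0 -1; -0.029 -0.042 0 0 0 0 -1; 0 0 0 0 0 0 -1",
)

```text
time: 48.08
tcp_pos: [0.4412, -0.338, 0.1633]
ee_rot: [-0.003, 1.0, 0.02, -0.001]
force: [0.7, -0.4, -0.3]
finger_gap: 0.006
grip_force: 0.0
```

```bash
python3 - <<'E'
from h import *
plan((.4449,-.340,.138,.035,2),g=-1)
E
```

```text
t 48.08 at [ 0.4412 -0.338   0.1633] psi 0.039 tilt [-0.0017  0.0061] F [ 0.7 -0.4 -0.3] gap 0.006 grip 0.0 q7 -1.01
0.002 0.001 0.013 -0.003 0.001 0.002 -1; 0.002 0.001 0.012 -0.003 0.001 0.002 -1
```

Call:
play_rows(
  moves="0.002 0.001 0.013 -0.003 0.001 0.002 -1; 0.002 0.001 0.012 -0.003 0.001 0.002 -1; 0.01 0 0 0 0 0 -1; 0.01 0 0 0 0 0 -1; 0 0 0 0 0 0 -1",
)

```text
time: 48.7
tcp_pos: [0.4698, -0.342, 0.1391]
ee_rot: [0.002, 1.0, 0.018, 0.003]
force: [-0.3, -0.2, 0.3]
finger_gap: 0.004
grip_force: 0.0
```

Call:
play_rows(
  moves="0.003 0 0 0 0 0 -1; 0.003 0 0 0 0 0 -1; 0 0 0 0 0 0 -1",
)

```text
time: 49.08
tcp_pos: [0.4741, -0.3421, 0.139]
ee_rot: [0.002, 1.0, 0.017, 0.002]
force: [0.2, -0.4, 0.4]
finger_gap: 0.006
grip_force: 0.1
```

Call:
play_rows(
  moves="0.008 0 0 0 0 0 -1; 0.008 0 0 0 0 0 -1; 0.004 0 0 0 0 0 -1; 0.001 0 0 0 0 0 -1; 0 0 0 0 0 0 -1",
)

```text
time: 49.7
tcp_pos: [0.4954, -0.3412, 0.139]
ee_rot: [0.001, 1.0, 0.017, 0.002]
force: [-0.4, 0.2, -0.1]
finger_gap: 0.006
grip_force: 0.1
```

Call:
play_rows(
  moves="0 0 -0.024 0 0 0 -1; -0.025 0 0 0 0 0 -1; -0.026 0 0 0 0 0 -1; 0 0 0 0 0 0 -1; 0 0 0.024 0 0 0 -1",
)

```text
time: 50.32
tcp_pos: [0.4464, -0.3439, 0.1403]
ee_rot: [0.003, 1.0, 0.017, 0.004]
force: [0.7, -1.0, -0.9]
finger_gap: 0.003
grip_force: 0.0
```

Call:
play_rows(
  moves="0.01 0 0 0 0 0 -1; 0.008 0 0 0 0 0 -1; 0 0 0 0 0 0 -1; 0 0 0 0 0 0 -1",
)

```text
time: 50.82
tcp_pos: [0.4628, -0.3424, 0.1393]
ee_rot: [0.002, 1.0, 0.017, 0.003]
force: [-0.1, 0.4, -0.8]
finger_gap: 0.005
grip_force: 0.0
```

Call:
play_rows(
  moves="0.003 0 0 0 0 0 -1; 0.004 0 0 0 0 0 -1; 0 0 0 0 0 0 -1",
)

```text
time: 51.2
tcp_pos: [0.4696, -0.3421, 0.1389]
ee_rot: [0.002, 1.0, 0.017, 0.002]
force: [0.0, 0.4, -1.0]
finger_gap: 0.007
grip_force: 0.0
```

Call:
play_rows(
  moves="0.003 0 0 0 0 0 -1; 0 0 0 0 0 0 -1",
)

```text
time: 51.45
tcp_pos: [0.4723, -0.3421, 0.1389]
ee_rot: [0.002, 1.0, 0.017, 0.002]
force: [0.2, -0.5, -0.1]
finger_gap: 0.004
grip_force: 0.1
```

```bash
python3 - <<'E'
from h import *
plan((.4952,-.3412,.138,.035,3),g=-1)
E
```

```text
t 51.45 at [ 0.4723 -0.3421  0.1389] psi 0.034 tilt [ 0.0041 -0.003 ] F [ 0.2 -0.5 -0.1] gap 0.004 grip 0.1 q7 -1.04
0.008 0 0 0.001 -0.001 0 -1; 0.007 0 0 0.001 -0.002 -0.001 -1; 0.008 0 0.001 0.001 -0.001 0 -1
```

Call:
play_rows(
  moves="0.008 0 0 0.001 -0.001 0 -1; 0.008 0 0 0.001 -0.001 0 -1; 0.005 0 0.001 0.001 -0.001 0 -1; 0.002 0 0 0 0 0 -1; 0 0 0 0 0 0 -1",
)

```text
time: 52.08
tcp_pos: [0.4955, -0.3412, 0.138]
ee_rot: [0.0, 1.0, 0.017, 0.001]
force: [-0.5, 0.3, 0.2]
finger_gap: 0.006
grip_force: 0.1
```

Call:
play_rows(
  moves="0 0 -0.024 0 0 0 -1; -0.025 0 0 0 0 0 -1; -0.026 0 0 0 0 0 -1; 0 0 0 0 0 0 -1; 0 0 0.024 0 0 0 -1",
)

```text
time: 52.7
tcp_pos: [0.4465, -0.3438, 0.1394]
ee_rot: [0.001, 1.0, 0.017, 0.003]
force: [0.5, 0.1, 0.0]
finger_gap: 0.0
grip_force: 0.0
```

Call:
play_rows(
  moves="0.01 0 0 0 0 0 -1; 0.008 0 0 0 0 0 -1; 0 0 0 0 0 0 -1; 0 0 0 0 0 0 -1",
)

```text
time: 53.2
tcp_pos: [0.4627, -0.3425, 0.1384]
ee_rot: [0.0, 1.0, 0.017, 0.001]
force: [0.9, -0.1, 0.0]
finger_gap: 0.004
grip_force: 0.0
```

Call:
play_rows(
  moves="0.003 0 0 0 0 0 -1; 0.003 0 0 0 0 0 -1; 0.002 0 0 0 0 0 -1; 0 0 0 0 0 0 -1",
)

```text
time: 53.7
tcp_pos: [0.467, -0.3425, 0.1377]
ee_rot: [-0.001, 1.0, 0.016, -0.003]
force: [-10.1, 0.8, 8.2]
finger_gap: 0.006
grip_force: 4.8
```

Call:
play_rows(
  moves="-0.008 0 0 0 0 0 -1; 0 0 -0.024 0 0 0 -1; 0.03 0 0 0 0 0 -1; 0.028 0 0 0 0 0 -1; 0 0 0 0 0 0 -1",
)

```text
time: 54.32
tcp_pos: [0.5224, -0.3394, 0.1622]
ee_rot: [-0.0, 1.0, 0.018, 0.002]
force: [0.1, 1.1, -0.4]
finger_gap: 0.005
grip_force: 0.0
```

```bash
python3 - <<'E'
from h import *
plan((.5215,-.339,.138,.035,2),g=-1)
E
```

```text
t 54.33 at [ 0.5224 -0.3394  0.1622] psi 0.036 tilt [0.0037 0.0002] F [ 0.1  1.1 -0.4] gap 0.005 grip 0.0 q7 -1.08
0 0 0.012 0 -0.002 0.001 -1; -0.001 0 0.012 0 -0.002 0 -1
```

Call:
play_rows(
  moves="0 0 0.012 0 -0.002 0 -1; 0 0 0.012 0 -0.002 0 -1; -0.012 0 0 0 0 0 -1; -0.012 0 0 0 0 0 -1; -0.012 0 0 0 0 0 -1",
)

```text
time: 54.95
tcp_pos: [0.4835, -0.342, 0.1385]
ee_rot: [0.0, 1.0, 0.017, -0.001]
force: [2.5, 0.3, 0.1]
finger_gap: 0.008
grip_force: 0.8
```

Call:
play_rows(
  moves="-0.008 0 0 0 0 0 -1; -0.005 0 0 0 0 0 -1; -0.001 0 0 0 0 0 -1; 0 0 0 0 0 0 -1",
)

```text
time: 55.45
tcp_pos: [0.4702, -0.3421, 0.1382]
ee_rot: [0.0, 1.0, 0.017, -0.002]
force: [0.4, 0.1, 0.8]
finger_gap: 0.005
grip_force: 0.2
```

Call:
play_rows(
  moves="0 0 -0.024 0 0 0 -1; 0.025 0 0 0 0 0 -1; 0.026 0 0 0 0 0 -1; 0 0 0 0 0 0 -1; 0 0 0.024 0 0 0 -1",
)

```text
time: 56.08
tcp_pos: [0.5213, -0.3411, 0.1389]
ee_rot: [0.001, 1.0, 0.017, -0.001]
force: [0.5, -0.2, -0.4]
finger_gap: 0.006
grip_force: 0.0
```

Call:
play_rows(
  moves="-0.012 0 0 0 0 0 -1; -0.01 0 0 0 0 0 -1; -0.006 0 0 0 0 0 -1; -0.003 0 0 0 0 0 -1; 0 0 0 0 0 0 -1",
)

```text
time: 56.7
tcp_pos: [0.4899, -0.3417, 0.1384]
ee_rot: [0.0, 1.0, 0.017, -0.002]
force: [0.5, 0.1, 0.7]
finger_gap: 0.008
grip_force: 0.0
```

Call:
play_rows(
  moves="0 0 0 0 0 0 -1",
)

```text
time: 56.82
tcp_pos: [0.4901, -0.3415, 0.1381]
ee_rot: [0.0, 1.0, 0.017, -0.002]
force: [-0.5, -1.3, -1.1]
finger_gap: 0.002
grip_force: 0.0
```

Call:
play_rows(
  moves="-0.0055 0 0 0 0 0 -1; 0 0 0 0 0 0 -1; 0 0 0 0 0 0 -1",
)

```text
time: 57.2
tcp_pos: [0.4844, -0.3416, 0.138]
ee_rot: [-0.0, 1.0, 0.017, -0.002]
force: [-0.8, 0.3, 0.1]
finger_gap: 0.003
grip_force: 0.1
```

Call:
play_rows(
  moves="0.008 0 0 0 0 0 -1; 0 0 -0.05 0 0 0 -1; 0 -0.05 -0.04 0 0 0 -1; -0.015 -0.06 -0.02 0 0 0 -1; -0.02 -0.06 0 0 0 0 -1",
)

```text
time: 57.82
tcp_pos: [0.4545, -0.1752, 0.2483]
ee_rot: [0.001, 1.0, 0.017, 0.001]
force: [-0.1, 1.5, 0.3]
finger_gap: 0.003
grip_force: 0.0
```

Call:
play_rows(
  moves="-0.02 -0.06 0 0 0 0 -1; 0 -0.06 0 0 0 0 -1; 0 0 0 0 0 0 -1",
)

```text
time: 58.2
tcp_pos: [0.4296, -0.0537, 0.2469]
ee_rot: [-0.001, 1.0, 0.021, -0.001]
force: [0.3, -1.1, -0.2]
finger_gap: 0.007
grip_force: 0.0
```

```bash
python3 - <<'E'
from h import *
plan((.477,-.217,.19,.035,4),g=-1)
t=viewer.get_image("top")[:,:,::-1].copy();s=viewer.get_image("scene")[:,:,::-1].copy()
cv2.imwrite("pics/t8_raw.png",t);cv2.imwrite("pics/s8_raw.png",s)
K=lambda im,x,y,w,h,k:cv2.resize(im[y:y+h,x:x+w],(w*k,h*k),interpolation=cv2.INTER_CUBIC)
a=cv2.rotate(K(s,134,180,60,26,13),cv2.ROTATE_180); b=K(t,312,182,78,40,7)[:, :]; c=K(s,345,145,70,75,3)
d=np.zeros((600,790,3),np.uint8); d[:a.shape[0],:780]=a; d[345:345+b.shape[0]-30,:546]=b[:-30]; d[350:575,560:770]=c
cv2.imwrite("pics/m8.png",d)
E
```

```text
t 58.20 at [ 0.4296 -0.0537  0.2469] psi 0.042 tilt [-0.0023  0.0012] F [ 0.3 -1.1 -0.2] gap 0.007 grip 0.0 q7 -1.57
0.01 0.041 0.014 0 0.001 0.002 -1; 0.01 0.041 0.014 0 0 0.002 -1; 0.01 0.042 0.014 -0.001 0.001 0.002 -1; 0.011 0.041 0.015 0 0 0.001 -1
```

View pics/m8.png

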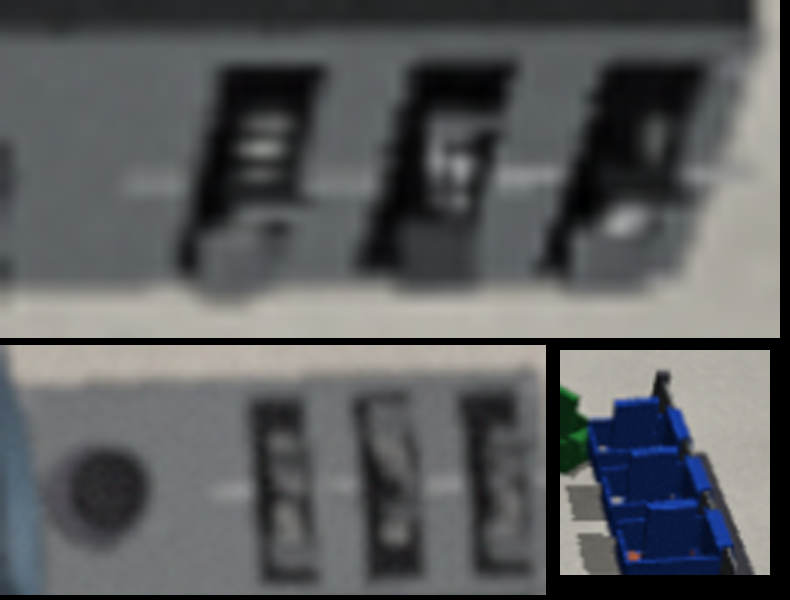

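Call:
play_rows(
  moves="0.01 0.041 0.014 0 0 0.002 -1; 0.01 0.041 0.014 0 0 0.002 -1; 0.01 0.042 0.014 0 0 0.002 -1; 0.01 0.041 0.015 0 0 0 -1; 0 0 0.005 0 0 0 -1",
)

```text
time: 58.92
tcp_pos: [0.4736, -0.2273, 0.1833]
ee_rot: [0.001, 1.0, 0.01, -0.002]
force: [0.3, 1.1, 0.0]
finger_gap: 0.002
grip_force: 0.0
```

Call:
play_rows(
  moves="0 0 0.01 0 0 0 -1; 0 0 0.01 0 0 0 -1; 0 0 0 0 0 0 -1",
)

```text
time: 59.3
tcp_pos: [0.4737, -0.2209, 0.1637]
ee_rot: [-0.0, 1.0, 0.015, -0.002]
force: [-0.1, 0.6, -0.2]
finger_gap: 0.004
grip_force: 0.0
```

```bash
python3 - <<'E'
from h import *
plan((.475,-.217,.147,.035,4),g=-1)
E
```

```text
t 59.30 at [ 0.4737 -0.2209  0.1637] psi 0.029 tilt [-0.0045  0.0007] F [-0.1  0.6 -0.2] gap 0.004 grip 0.0 q7 -1.26
0 -0.001 0.004 0 0.001 -0.001 -1; 0 -0.001 0.004 0 0.001 -0.002 -1; 0.001 -0.001 0.004 0 0.001 -0.001 -1; 0 -0.001 0.005 -0.001 0.001 -0.002 -1
```

Call:
play_rows(
  moves="0 -0.002 0.003 0 0.002 -0.002 -1; 0 -0.002 0.005 0 0.002 -0.002 -1; 0 0 0.005 0 0 0 -1; 0 0 0.004 0 0 0 -1; 0 0 0 0 0 0 -1",
)

```text
time: 59.92
tcp_pos: [0.4746, -0.2183, 0.1479]
ee_rot: [0.0, 1.0, 0.016, 0.001]
force: [-1.5, -1.5, 9.1]
finger_gap: 0.003
grip_force: 4.4
```

Call:
play_rows(
  moves="0 0 0.002 0 0 0 -1; 0 0 0.002 0 0 0 -1; 0 0 0 0 0 0 -1",
)

```text
time: 60.3
tcp_pos: [0.4747, -0.2184, 0.1462]
ee_rot: [0.001, 1.0, 0.016, 0.001]
force: [-8.6, 2.2, 34.1]
finger_gap: 0.005
grip_force: 17.2
```

Call:
play_rows(
  moves="0 0 -0.006 0 0 0 -1; 0 0 -0.01 0 0 0 -1; 0 0 -0.04 0 0 0 -1; 0 -0.05 -0.04 0 0 0 -1; -0.02 -0.05 0 0 0 0 -1",
)

```text
time: 60.92
tcp_pos: [0.4533, -0.1186, 0.241]
ee_rot: [0.0, 1.0, 0.016, 0.004]
force: [0.9, 0.4, -2.1]
finger_gap: 0.002
grip_force: 0.0
```

Call:
play_rows(
  moves="-0.02 -0.05 0 0 0 0 -1; 0 -0.05 0 0 0 0 -1; 0 0 0 0 0 0 -1",
)

```text
time: 61.3
tcp_pos: [0.4273, -0.0167, 0.2384]
ee_rot: [-0.001, 1.0, 0.019, 0.001]
force: [0.5, -0.9, -0.7]
finger_gap: 0.0
grip_force: 0.0
```

```bash
python3 - <<'E'
from h import *
t=viewer.get_image("top")[:,:,::-1].copy();s=viewer.get_image("scene")[:,:,::-1].copy()
K=lambda im,x,y,w,h,k:cv2.resize(im[y:y+h,x:x+w],(w*k,h*k),interpolation=cv2.INTER_CUBIC)
a=cv2.rotate(K(s,134,180,75,26,10),cv2.ROTATE_180); b=K(s,130,120,300,160,2)
d=np.zeros((600,760,3),np.uint8); d[:260,:750]=a; d[270:590,:600]=b
cv2.imwrite("pics/m9.png",d)
for n,f in(("top","t8"),("scene","s8")):
    o=cv2.imread(f"pics/{f}_raw.png"); i=t if n=="top" else s
    m=(cv2.absdiff(o,i).max(2)>40).astype(np.uint8)
    print(n,[cv2.boundingRect(c) for c in cv2.findContours(m,0,2)[0] if cv2.contourArea(c)>6])
E
```

```text
top [(251, 354, 15, 10), (234, 226, 30, 128), (232, 209, 5, 17), (244, 206, 9, 16), (238, 203, 4, 12), (214, 175, 39, 57), (253, 170, 16, 5), (272, 169, 10, 4), (283, 168, 84, 216)]
scene [(257, 191, 5, 6), (265, 187, 19, 14), (240, 135, 38, 54), (236, 132, 6, 8), (278, 131, 8, 3), (265, 129, 11, 2), (245, 120, 13, 2), (287, 114, 15, 25), (259, 102, 9, 3), (214, 100, 40, 102), (291, 42, 2, 12), (272, 23, 9, 14), (258, 19, 6, 4), (248, 19, 4, 17), (269, 17, 3, 6), (265, 17, 3, 6), (251, 14, 14, 6), (284, 6, 4, 21), (279, 6, 4, 22), (269, 0, 11, 17), (249, 0, 5, 6), (234, 0, 16, 60)]
```

View pics/m9.png

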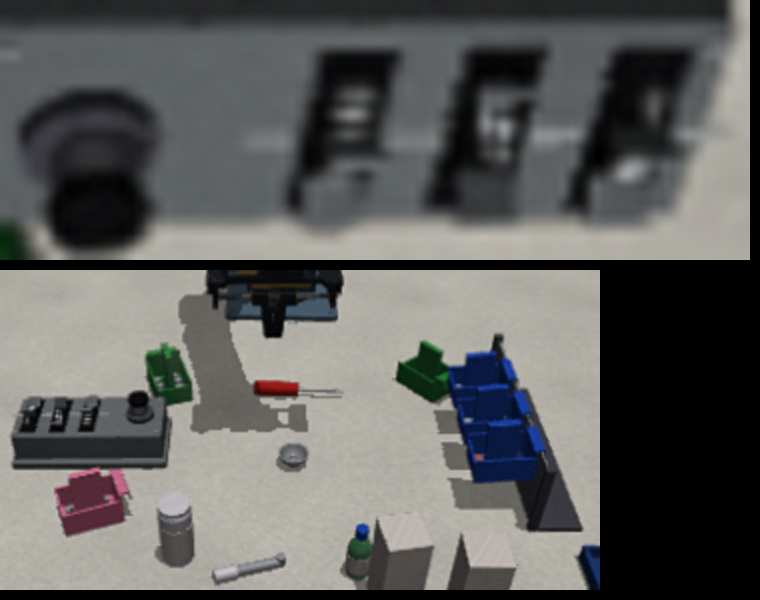

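```bash
python3 -c "
from workcell import workorder
print(workorder.finish_job())"
```

```text
the job is handed in; nothing more can be done
None
```

I hung all three blue bins on the rail, set the counter to 4 7 2, pressed the plunger to its stop and let it come back up, left the bottle and can untouched, and handed the job in; `finish_job()` returned no verdict.

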